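# Load a cylindrical cell into the spring holder of a test stand

### The arm

A 6-joint arm with a two-finger parallel gripper is mounted at the origin on the work surface. World frame = base frame: x ahead of the robot, y to its left, z up, the work surface at z = 0. Lengths are in m, angles in rad, forces in N, time in s.
With the tool pointing down it reaches from about 0.35 to 0.85 m from the base axis. Payload 8.1 kg.
Tool frame: the origin (TCP) lies at the very end of the fingers, on their centre line; the grasp point (between the pads) lies 19 mm behind it; z points along the fingers, y is the direction in which the jaws open and shut (so a half turn about z gives the same grasp; the last joint's range is limited). The gripper opens to 93 mm and grips with 3 to 60 N. Pads are 15 mm wide; open, the fingers measure 128 mm over their backs; the gripper's body (75 mm by 188 mm) begins 65 mm behind the grasp point.
Start: joints at [-1.201, 0.13, 1.488, -0, 1.523, -0.085], TCP at [0.264, -0.539, 0.219] pointing down, gripper open.
Joint ranges: [-2.96, 2.96], [-0.89, 2.26], [0.02, 2.5], [-1.34, 4.48], [0, 2.73], [-2.66, 2.66]. Speed limits (rad/s): [2.39, 2.39, 2.79, 3.14, 3.14, 3.14].

### API

Orientations are given as a rotation vector (axis times angle).
In Python, from plant import robot gives the robot as it stands.
- The arm moves only by the shell command python3 -m pendant 'ROWS' [OPENING] [FORCE]. ROWS is JSON, a list of rows, each an object with "delta_pos": the shift along the tool's x, y, z in m, a list of three; "spin": the turn about the tool's z in rad. In form: [{"delta_pos": [dx, dy, dz], "spin": spin}, ...]. A call has 1 to 10 rows; each row is the pose to reach, as a shift and turn from the pose measured when the call began, along the tool's axes at that moment; what a row does not reach only later rows make up. A row lasts 1/10 s, in which the tool goes at most 50 mm and 8.59 degrees, less where a joint would pass 70% of its speed; a pose out of reach is approached as far as the arm can. A call with a gripper value outside its range is refused whole. OPENING is the closure, from -1 (fully open) to 1 (shut), set as the call begins (- or left out, the last holds). The fingers move at their own pace and stop on an object; FORCE is the grip in N (left out, the last holds). Time passes only in rows, so rows that repeat a pose let the fingers close. It gives the time, the measured TCP pose, the force and the opening at its end, in the units of the state.
- robot.read_state(): the state, without advancing time (a new reading comes with each control period).
- robot.read_camera(name): name is "side" or "top" or "wrist"; returns a dict with "color" (400x640x3 uint8, blue, green, red), "camera_matrix" (3x3 intrinsics, pixels), "R" (3x3) and "t" (3): a world point X has camera coordinates R X + t. Camera axes: x right, y down, z forward; pixel columns grow to the right and rows downward; lengths in m; the calibration is good to about 2 mm. A picture is of the moment at which its call begins. There is no depth.
- robot.close_job(): hands the job in, once; it reports no verdict.
Trained networks look in the newest picture that a camera, given by its name, has taken for a name from the list of things; names that differ only in an ending like _2 or _b are one class to them, and where a whole thing is asked for, a point or a joint stands for the part that bears it (a point fixed in the world has none). Each returns a list of dicts, best first, with "score" (0 to 1); they miss things now and then, are a little off and sometimes report something else, mostly with a low value. They report only what shows in the picture. A call takes as long as a camera call. They do not tell look-alikes from the thing itself.
- robot.outline_of(camera, label): "mask" (400x640 bool, what is visible of it).
- robot.mark_of(camera, label): "location" ([x, y, z] in m, in the coordinates of the camera as it stood for that picture, good to about 4 mm: a listed point, or the origin of a listed thing).
The state is a dict: "t": time; "q": joint angles; "dq": joint speeds; "joint_torque": joint torques, N m; "tool_pos": TCP position; "orientation": TCP orientation; "force": force on the tool from outside, world axes, zero at the start; "wrist_torque": the same for the moment, N m; "opening": finger opening in m.
Only numpy, scipy, OpenCV 4.12 (cv2) and the standard library are available. Lean on these libraries where they do the work, as an engineer would, in place of code of your own. Each camera call takes 0.05 s, during which the arm holds its last target.

### The job

Take the cylindrical battery cell off its rest and load it into the black holder on the test stand, plain end towards the spring contact: tilted, with its groove end up, slide the plain end under the hood and push it back until the spring gives; then press the groove end down past the catch until the cell lies level and stays held. Feel for the contacts instead of forcing the cell, leave the other things on the bench where they are, and let go.

Things in the scene. Friction and masses are not known exactly. Their poses are not given: they have to be found in the camera images.
- cell: Loose cylindrical battery cell, 21 mm diameter, 70 mm long, about 70 g (varies), grey sleeve. Origin at its middle; own x axis runs along its length, towards the groove end.
- cell_plain_end (a point): Centre of the cell's plain flat end (steel disc), 35 mm from the middle, own -x. This end goes to the spring.
- cell_groove_end (a point): Centre of the cell's other end, 35 mm from the middle, own +x. Recognised by a steel groove ring 5 mm from the end and a white ring with a small steel disc on the face. At the start it points away from the robot, within about 60 degrees of +x.
- rest: Fixed white rest with two V supports (26 mm either side of the middle), base 84 x 40 x 5 mm, origin at the centre of its underside, x along the cell. The cell lies in it with its axis 32 mm above the bench; the middle 40 mm of the cell are free for fingers on both sides.
- stand: Fixed test stand: dark base plate 170 x 56 x 6 mm, origin under its centre on the bench, x from the spring housing (near the robot) to the catch. The black holder on it is clamped at an UNMEASURED setting: shifted -8 to +8 mm in x and raised 0 to 10 mm; it does not move in use. Holder sizes below: mm, stand axes, at shift 0, raise 0: add the shift to each x and the raise to each z.
- stand_middle (a point): Top centre of the base plate (z 6). Above it the holder: a 10 mm wide rib (y -5 to 5) runs from x -62 to 46, top at z 33, and carries the cell: loaded, its middle is at x 0, y 0, z 43.5. 45 degree side guides at x -42 to -24 and 24 to 34 (up to z 39, y +-13) centre it. Between them fingers have room beside the rib down to z 13 (z 7 beyond y +-6).
- stand_spring_end (a point): Top of the base plate at x -85, y 0. Above it the spring housing, open towards +x: inner side faces y +-13.5, hood underside z 63.5, hood top z 67.5, 35 mm wide, front edge x -26, back x -62. Inside, the upright brass spring plate (16 mm wide, z 38 to 61), face at x -31.5 when free. Sloping 36 to 40 degrees, the cell goes in under the hood with its groove end passing over the top of the ramp.
- stand_catch_end (a point): Top of the base plate at x 85, y 0. End wall (the other contact) with face at x 35, up to z 55. Over it a steel catch, 20 mm wide: nose tip at x 31.7, z 56.7, underside z 55.2; from it a ramp leans up and outward, 35 degrees from vertical, to x 45, z 74. The pressed groove end slides down the ramp against the spring, passes the nose and is held under it.
- contact (a joint): Travel of the spring plate, m: 0 free, grows as it is pushed to -x, stop 0.014. Spring 2 N + 0.35 N per mm; about 0.0035 with the cell loaded, 0.008 passing the nose. Let it relax before letting go: the cell then leans on plate and ramp at about 30 degrees. Press its top near the groove end down and about 15 mm back (-x) as it sinks, 5 to 10 N; straight down jams. Over 30 N is too much.
- bulb: Bystander: white lamp bulb standing on its cap, 60 mm diameter, 96 mm high. Origin at its underside.
- tape: Bystander: black tape roll lying flat, 90 mm outside diameter, 18 mm high. Origin at its underside.
- screwdriver: Bystander: yellow-handled screwdriver lying flat, 170 mm long. Origin at its underside.
- meter: Bystander: blue hand meter lying on its back, 150 x 78 mm, 45 mm high. Origin at its underside.
Mind the look-alikes: they are no part of the job. Several things have the shape of the cell; the one meant has the colours described above.

How it is judged:
On the way:
1. the plain end is under the hood and has pushed the spring contact back by at least 2 mm while the groove end is still up by at least 8 degrees (value of joint contact above 0.002 m and angle between cell's own x axis and vertical below 1.43 rad and x of cell_plain_end in the frame of stand between -0.065 and -0.012 m and z of cell_plain_end in the frame of stand below 0.066 m), for 0.1 s.
At the end, for the whole second after the job is handed in: The cell lies level (within 3.4 degrees) in the holder, plain end on the spring contact, which it keeps pushed back by 1.5 to 7 mm, groove end held under the catch (middle of the cell within 12 mm along and 4 mm across the stand's middle, 40 to 57 mm above its underside), released and at rest (angle between cell's own x axis and vertical between 1.51 and 1.63 rad and value of joint contact between 0.0015 and 0.007 m and x of cell in the frame of stand between -0.012 and 0.012 m and y of cell in the frame of stand between -0.004 and 0.004 m and z of cell in the frame of stand between 0.04 and 0.057 m and x of cell_groove_end in the frame of stand above 0.022 m and linear speed of cell below 0.02 m/s); the robot touches nothing.
It fails at once if the cell is forced: more than 32 N between the cell and the stand with its holder and spring contact (contact force between cell and stand above 32 N).
It fails at once if a bystander is pushed by more than 15 mm (distance of any of bulb, tape, screwdriver, meter from where it was at the start of the episode above 0.015 m).
It also fails if it takes over 72 s, if anything falls off the work surface, if the arm or the gripper's body presses on something with over 40 N, if the wrist force passes 120 N, or if a joint passes its speed limit or range.

## Working session

There is one attempt and no reset: what is moved stays moved. The work goes in short steps, Python scripts to look and compute and a shell command to move; the robot and the scene stay as the last step left them, time stands still between calls to the robot, and variables do not carry over. Pictures are saved under pics/ and viewed, and the job is handed in when it is done.

```bash
ls; mkdir -p pics
python3 - <<'E'
from plant import robot
import cv2
s=robot.read_state()
print({k:(v if not hasattr(v,'round') else v) for k,v in s.items()})
for c in ["side","top","wrist"]:
    d=robot.read_camera(c); cv2.imwrite(f"pics/{c}0.png",d["color"]); print(c,d["camera_matrix"].tolist(),d["R"].round(4).tolist(),d["t"].round(4).tolist())
E
```

```text
pics
{'t': 0.0, 'q': array([-1.20142254e+00,  1.31166901e-01,  1.48927849e+00, -3.36260241e-05,
        1.52298196e+00, -8.53504354e-02]), 'dq': array([-0.00043459, -0.00119875, -0.00017114, -0.00073056,  0.00101365,
        0.00037376]), 'joint_torque': array([ 7.06952087e-04, -5.59831953e+01, -4.91772723e+01,  7.69860414e-02,
        3.54325015e-02, -1.78552218e-04]), 'tool_pos': array([ 0.26335863, -0.53848127,  0.21758445]), 'orientation': array([-3.05897637e+00, -7.07735266e-01,  4.59854004e-04]), 'force': array([-0.42944765, -0.53601836,  0.55575785]), 'wrist_torque': array([-0.0079911, -0.0247102,  0.0153712]), 'opening': 0.09271032908204585}
side [[459.3055460442404, 0.0, 320.1521751202148], [0.0, 459.3055460442404, 199.22751752132046], [0.0, 0.0, 1.0]] [[0.9938, -0.11, -0.0139], [-0.0844, -0.669, -0.7385], [0.072, 0.7351, -0.6741]] [-0.5734, 0.0977, 1.1117]
top [[392.33845859536785, 0.0, 319.74587835634287], [0.0, 392.33845859536785, 204.79871278193008], [0.0, 0.0, 1.0]] [[-0.0116, -0.9999, 0.0005], [-0.9959, 0.0115, -0.0895], [0.0895, -0.0015, -0.996]] [0.0233, 0.5553, 1.1949]
wrist [[275.667270445266, 0.0, 318.2271539825336], [0.0, 275.667270445266, 196.71180513333948], [0.0, 0.0, 1.0]] [[0.4381, -0.8989, -0.0026], [-0.8663, -0.423, 0.2655], [-0.2398, -0.114, -0.9641]] [-0.5985, -0.0316, 0.3915]
```

View pics/side0.png

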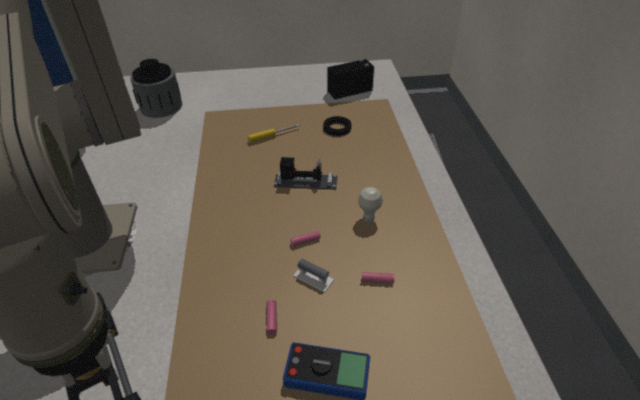

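View pics/top0.png

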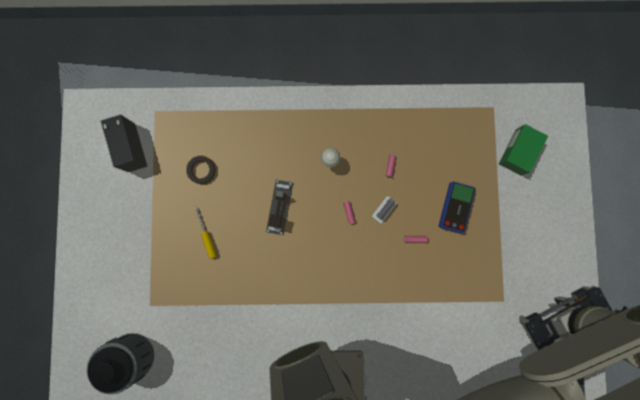

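```bash
cat > h.py <<'E'
from plant import robot
import numpy as np, cv2
from scipy.spatial.transform import Rotation as Ro
def mark(c,l,d=None,n=4):
    d=d or robot.read_camera(c)
    out=[]
    for m in robot.mark_of(c,l)[:n]:
        out.append((round(m["score"],2),(d["R"].T@(np.array(m["location"])-d["t"]))))
    return out
def proj(d,X):
    p=d["R"]@np.asarray(X,float)+d["t"]; q=d["camera_matrix"]@p; return q[:2]/q[2]
def ray(d,uv):
    v=np.linalg.solve(d["camera_matrix"],[uv[0],uv[1],1.]); return -d["R"].T@d["t"], d["R"].T@v
def atz(d,uv,z):
    o,v=ray(d,uv); return o+v*(z-o[2])/v[2]
def tri(ds,uvs):
    A=np.zeros((3,3));b=np.zeros(3)
    for d,uv in zip(ds,uvs):
        o,v=ray(d,uv); v/=np.linalg.norm(v); P=np.eye(3)-np.outer(v,v); A+=P;b+=P@o
    return np.linalg.solve(A,b)
E
python3 - <<'E'
from h import *
np.set_printoptions(precision=4,suppress=True)
for c in ["side","top"]:
    d=robot.read_camera(c)
    for l in "cell cell_plain_end cell_groove_end rest stand stand_middle stand_spring_end stand_catch_end bulb tape screwdriver meter".split():
        for s,p in mark(c,l,d): print(c,l,s,p,proj(d,p).round(0))
E
```

```text
side cell 0.79 [ 0.5313 -0.0719  0.0071] [304. 239.]
side cell 0.77 [ 0.5439 -0.1825  0.0289] [314. 269.]
side cell 0.77 [ 0.6765 -0.2065  0.0145] [376. 276.]
side cell 0.56 [ 0.4449 -0.2776  0.0112] [270. 316.]
side cell_plain_end 0.91 [ 0.4485 -0.3093  0.0063] [273. 331.]
side cell_plain_end 0.69 [ 0.5671 -0.065   0.013 ] [319. 234.]
side cell_plain_end 0.66 [ 0.6472 -0.1976  0.0079] [362. 276.]
side cell_plain_end 0.53 [ 0.5166 -0.1614  0.0326] [301. 262.]
side cell_groove_end 0.87 [ 0.4487 -0.2402  0.0057] [272. 302.]
side cell_groove_end 0.77 [ 0.7177 -0.214   0.0138] [395. 278.]
side cell_groove_end 0.71 [ 0.5751 -0.204   0.0362] [330. 274.]
side cell_groove_end 0.59 [ 0.5022 -0.0822  0.0119] [292. 242.]
side rest 0.85 [ 0.5394 -0.1832  0.002 ] [312. 278.]
side stand_middle 0.68 [0.5553 0.1518 0.0069] [306. 179.]
side stand_spring_end 0.78 [0.4705 0.1633 0.0064] [275. 179.]
side stand_catch_end 0.58 [0.6374 0.1346 0.0051] [337. 181.]
side bulb 0.79 [ 0.6957 -0.0161  0.0055] [368. 218.]
side tape 0.66 [ 0.5475 -0.4085  0.0013] [329. 374.]
side tape 0.63 [0.6739 0.3937 0.0017] [3
[... 841 characters left out ...]
.74 [ 0.5402 -0.185  -0.0075] [383. 210.]
top rest 0.46 [0.6317 0.1331 0.0046] [283. 182.]
top stand 0.98 [0.5534 0.1461 0.0017] [279. 207.]
top stand 0.68 [ 0.5139 -0.1691  0.0339] [380. 217.]
top stand_middle 0.78 [0.5517 0.1442 0.0055] [279. 207.]
top stand_spring_end 0.61 [0.4644 0.161  0.0081] [274. 235.]
top stand_catch_end 0.69 [ 0.5445 -0.4116  0.0004] [455. 207.]
top stand_catch_end 0.66 [0.6365 0.1308 0.0052] [284. 180.]
top bulb 0.85 [ 0.6996 -0.0166 -0.0024] [330. 161.]
top tape 0.73 [0.6741 0.3925 0.0015] [202. 170.]
top screwdriver 0.76 [0.4744 0.3815 0.0021] [204. 232.]
top screwdriver 0.21 [0.5493 0.1469 0.0059] [279. 208.]
top meter 0.71 [ 0.5429 -0.413   0.0024] [456. 208.]
```

Run:
```python
from h import *
a=robot.read_camera("side")["color"]; b=robot.read_camera("top")["color"]
r=lambda i,x,y,w,h:cv2.resize(i[y:y+h,x:x+w],(400,int(400*h/w)),interpolation=cv2.INTER_CUBIC)
o=np.vstack([np.hstack([r(a,255,225,150,110),r(a,265,140,80,59)[:293]]),np.hstack([r(b,335,145,100,73),r(b,250,170,60,44)[:292]])]) if 0 else None
A=[r(a,255,225,150,105),r(a,260,140,90,63),r(b,335,145,100,70),r(b,245,170,70,49)]
cv2.imwrite("pics/crop1.png",np.vstack([np.hstack(A[:2]),np.hstack(A[2:])]))
d=robot.read_camera("wrist");s=robot.read_state();R=Ro.from_rotvec(s["orientation"]).as_matrix()
print("cam in tool",R.T@(-d["R"].T@d["t"]-s["tool_pos"]), (d["R"]@R).round(3))
```

```text
cam in tool [ 0.07264681 -0.00020367 -0.16658583] [[-0.001  1.     0.001]
 [-0.964 -0.001 -0.266]
 [-0.266 -0.001  0.964]]
```

View pics/crop1.png

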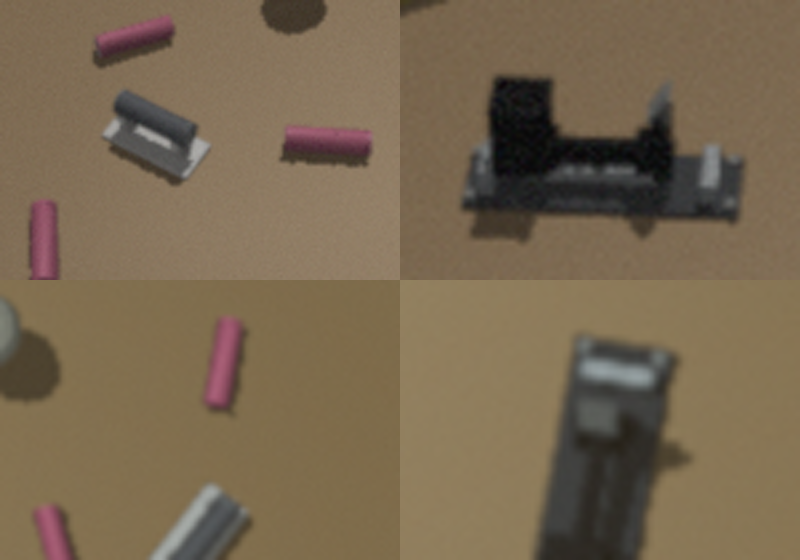

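```bash
python3 -m pendant '[{"delta_pos":[0.407,-0.196,0.0],"spin":1.085},{"delta_pos":[0.407,-0.196,0.0],"spin":1.085},{"delta_pos":[0.407,-0.196,0.0],"spin":1.085},{"delta_pos":[0.407,-0.196,0.0],"spin":1.085},{"delta_pos":[0.407,-0.196,0.0],"spin":1.085},{"delta_pos":[0.407,-0.196,0.0],"spin":1.085},{"delta_pos":[0.407,-0.196,0.0],"spin":1.085},{"delta_pos":[0.407,-0.196,0.0],"spin":1.085},{"delta_pos":[0.407,-0.196,0.05],"spin":1.085},{"delta_pos":[0.407,-0.196,0.05],"spin":1.085}]' -1 10
python3 - <<'E'
from h import *
np.set_printoptions(precision=4,suppress=True)
s=robot.read_state();R=Ro.from_rotvec(s["orientation"]).as_matrix();print(s["t"],s["tool_pos"],R,s["q"],s["dq"])
d=robot.read_camera("wrist");cv2.imwrite("pics/w1.png",d["color"])
for l in "cell cell_plain_end cell_groove_end rest".split():
    for sc,p in mark("wrist",l,d): print(l,sc,p,proj(d,p).round(0), R.T@(p-s["tool_pos"]))
E
```

```text
t: 2.6
tool_pos: [0.5448, -0.1821, 0.1686]
orientation: [-2.987, 0.972, -0.003]
force: [-0.5, -0.6, -0.4]
opening: 0.0929
2.6 [ 0.5448 -0.1821  0.1686] [[ 0.8085 -0.5885  0.0019]
 [-0.5885 -0.8085 -0.0005]
 [ 0.0018 -0.0007 -1.    ]] [-0.412   0.0879  1.6257  0.0003  1.4261  1.788 ] [ 0.566   0.4336 -0.0131 -0.009  -0.3905  0.5614]
cell 0.85 [ 0.443  -0.2779  0.0125] [430. 204.] [-0.0262  0.1375  0.156 ]
cell 0.76 [ 0.5291 -0.0732  0.0129] [256. 243.] [-0.077  -0.0787  0.1556]
cell 0.76 [ 0.6813 -0.2087  0.0131] [263.  70.] [ 0.1258 -0.0586  0.1558]
cell 0.62 [ 0.5371 -0.1925  0.0321] [329. 188.] [-0.0003  0.013   0.1365]
cell_plain_end 0.98 [ 0.644  -0.2007  0.011 ] [279. 104.] [ 0.0908 -0.0432  0.1578]
cell_plain_end 0.97 [ 0.5649 -0.0593  0.0123] [229. 227.] [-0.0562 -0.111   0.1563]
cell_plain_end 0.96 [ 0.4439 -0.3158  0.0126] [457. 186.] [-0.0032  0.1676  0.1559]
cell_plain_end 0.57 [ 0.5138 -0.1675  0.0294] [323. 215.] [-0.0339  0.0066  0.1391]
cell_groove_end 0.96 [ 0.4956 -0.0805  0.0152] [277. 260.] [-0.0999 -0.053   0.1533]
cell_groove_end 0.94 [ 0.4444 -0.243   0.012 ] [405. 219.] [-0.0456  0.1084  0.1564]
cell_groove_end 0.74 [ 0.7106 -0.2134  0.0117] [249.  43.] [ 0.1522 -0.0721  0.1573]
cell_groove_end 0.7 [ 0.5652 -0.2016  0.0328] [321. 163.] [0.0278 0.0039 0.1359]
rest 0.88 [ 0.542  -0.1848  0.0013] [321. 182.] [-0.001   0.004   0.1674]
```

View pics/w1.png

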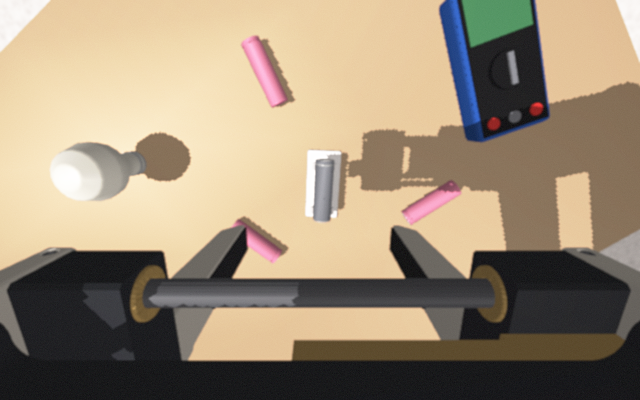

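```bash
python3 -m pendant '[{"delta_pos":[0.0,0.005,0.03],"spin":0},{"delta_pos":[0.0,0.005,0.03],"spin":0},{"delta_pos":[0.0,0.005,0.03],"spin":0}]'
cat > cellm.py <<'E'
from h import *
np.set_printoptions(precision=4,suppress=True)
import sys
n=sys.argv[1]
s=robot.read_state();R=Ro.from_rotvec(s["orientation"]).as_matrix();print(s["t"],s["tool_pos"],np.abs(s["dq"]).max())
d=robot.read_camera("wrist")
P=[]
for l in "cell cell_plain_end cell_groove_end rest".split():
    for sc,p in mark("wrist",l,d):
        if np.linalg.norm(p[:2]-[.542,-.184])<.05: print(l,sc,p,proj(d,p).round(0), R.T@(p-s["tool_pos"]))
for m in robot.outline_of("wrist","cell"):
    ys,xs=np.nonzero(m["mask"]); c=np.array([xs.mean(),ys.mean()])
    X=atz(d,c,.04)
    if np.linalg.norm(X[:2]-[.542,-.184])<.03:
        r=cv2.minAreaRect(np.c_[xs,ys].astype(np.float32)); print(m["score"],r)
        pts=np.array([atz(d,p,.032) for p in cv2.boxPoints(r)]); t=(pts-s["tool_pos"])@R; print(t)
u,v=proj(d,[.542,-.184,.032]).astype(int)
im=d["color"][max(v-60,0):v+60,u-80:u+80]; cv2.imwrite(f"pics/{n}.png",cv2.resize(im,None,fx=5,fy=5,interpolation=cv2.INTER_CUBIC))
E
python3 cellm.py w2
```

```text
t: 3.15
tool_pos: [0.5395, -0.1894, 0.1396]
orientation: [2.986, -0.975, -0.001]
force: [0.4, -0.3, 0.9]
opening: 0.0929
3.15 [ 0.5395 -0.1894  0.1396] 0.028242770355851786
cell 0.62 [ 0.5349 -0.1898  0.0354] [321. 198.] [-0.0035  0.003   0.1042]
cell_plain_end 0.85 [ 0.5111 -0.1656  0.0321] [315. 228.] [-0.037  -0.0025  0.1075]
cell_groove_end 0.59 [ 0.5646 -0.2074  0.0333] [317. 164.] [ 0.0309 -0.0003  0.1063]
rest 0.58 [ 0.5428 -0.1842  0.0008] [312. 187.] [-0.0004 -0.0062  0.1388]
```

View pics/w2.png

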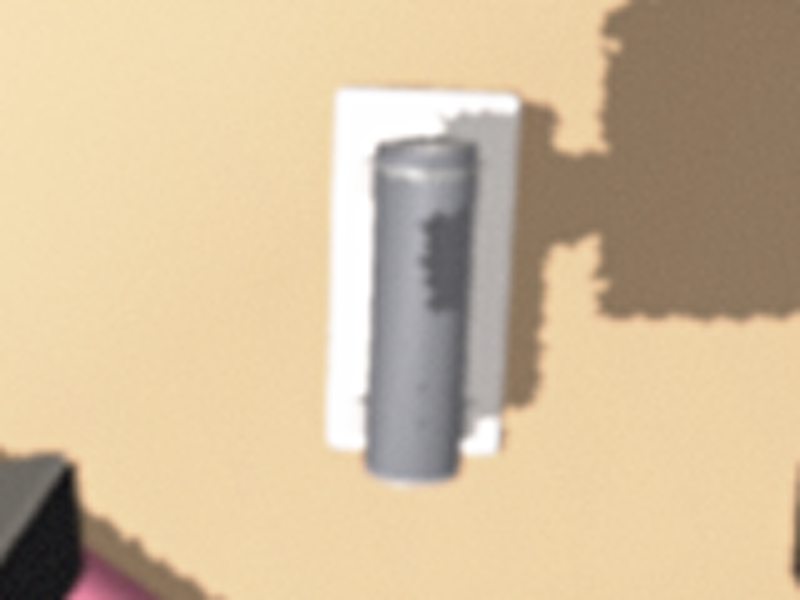

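Run:
```python
from h import *
s=robot.read_state();R=Ro.from_rotvec(s["orientation"]).as_matrix()
d=robot.read_camera("wrist")
u,v=proj(d,[.542,-.184,.032]).astype(int)
f=lambda a,b:np.array([u-80+a/5,v-60+b/5])
for p,z in (((413,475),.030),((426,148),.034),((420,300),.032)):
    X=atz(d,f(*p),z);print(X.round(4),(R.T@(X-s["tool_pos"])).round(4))
for p in ((330,445),(500,452),(518,98),(340,92)):
    X=atz(d,f(*p),.005);print('base',X.round(4),(R.T@(X-s["tool_pos"])).round(4))
```

```text
[ 0.5094 -0.1631  0.03  ] [-0.0407 -0.0023  0.1101]
[ 0.5654 -0.2075  0.034 ] [0.0307 0.0006 0.1062]
[ 0.5404 -0.1877  0.032 ] [-0.0011 -0.0007  0.1081]
base [ 0.5188 -0.1456  0.005 ] [-0.0434 -0.022   0.135 ]
base [ 0.4939 -0.1767  0.005 ] [-0.0452  0.0177  0.135 ]
base [ 0.5588 -0.2275  0.005 ] [0.0371 0.0206 0.1352]
base [ 0.5827 -0.1969  0.005 ] [ 0.0385 -0.0182  0.1352]
```

```bash
python3 -m pendant '[{"delta_pos":[0.0,-0.0007,0.04],"spin":0.04},{"delta_pos":[0.0,-0.0007,0.08],"spin":0.04},{"delta_pos":[0.0,-0.0007,0.11],"spin":0.04},{"delta_pos":[0.0,-0.0007,0.1266],"spin":0.04},{"delta_pos":[0.0,-0.0007,0.1266],"spin":0.04},{"delta_pos":[0.0,-0.0007,0.1266],"spin":0.04}]'
python3 -m pendant '[{"delta_pos":[0,0,0],"spin":0},{"delta_pos":[0,0,0],"spin":0},{"delta_pos":[0,0,0],"spin":0},{"delta_pos":[0,0,0],"spin":0},{"delta_pos":[0,0,0],"spin":0},{"delta_pos":[0,0,0],"spin":0},{"delta_pos":[0,0,0],"spin":0},{"delta_pos":[0,0,0],"spin":0}]' 1 6
python3 - <<'E'
from h import *
s=robot.read_state();print(s)
d=robot.read_camera("wrist");cv2.imwrite("pics/w3.png",d["color"])
E
```

```text
t: 4.1
tool_pos: [0.5414, -0.1883, 0.0138]
orientation: [2.967, -1.032, 0.002]
force: [-0.2, -0.4, 0.8]
opening: 0.0932
t: 4.9
tool_pos: [0.5414, -0.1882, 0.0137]
orientation: [2.967, -1.032, 0.002]
force: [0.2, 0.5, -0.5]
opening: 0.0339
{'t': 4.9, 'q': array([-4.23763207e-01,  2.51021670e-01,  1.74507748e+00, -4.83989937e-04,
        1.14411476e+00,  1.81669965e+00]), 'dq': array([ 0.00090586,  0.00150722, -0.0011598 ,  0.00041882,  0.00023866,
        0.00106554]), 'joint_torque': array([-3.68925566e-04, -5.59089124e+01, -4.29602659e+01, -7.17189905e-03,
       -8.82003224e-02,  1.09876669e-04]), 'tool_pos': array([ 0.54137502, -0.1882252 ,  0.01373221]), 'orientation': array([ 2.96669694e+00, -1.03188271e+00,  2.09531328e-03]), 'force': array([ 0.19391007,  0.45587201, -0.45480475]), 'wrist_torque': array([ 0.13307459,  0.02171664, -0.0479891 ]), 'opening': 0.03388182973533381}
```

View pics/w3.png

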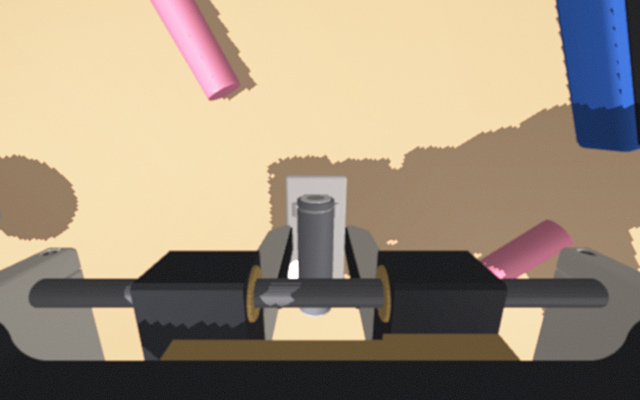

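```bash
python3 -m pendant '[{"delta_pos":[0,0,0],"spin":0},{"delta_pos":[0,0,0],"spin":0},{"delta_pos":[0,0,0],"spin":0},{"delta_pos":[0,0,0],"spin":0}]'
python3 -m pendant '[{"delta_pos":[0,0,-0.02],"spin":0},{"delta_pos":[0,0,-0.05],"spin":0},{"delta_pos":[0,0,-0.09],"spin":0},{"delta_pos":[0,0,-0.135],"spin":0},{"delta_pos":[0,0,-0.135],"spin":0},{"delta_pos":[0,0,-0.135],"spin":0}]'
python3 - <<'E'
from h import *
np.set_printoptions(precision=4,suppress=True)
s=robot.read_state();R=Ro.from_rotvec(s["orientation"]).as_matrix();print(s)
d=robot.read_camera("wrist");cv2.imwrite("pics/w4.png",d["color"])
for l in "cell_plain_end cell_groove_end".split():
    for sc,p in mark("wrist",l,d): print(l,sc,p,proj(d,p).round(0), R.T@(p-s["tool_pos"]))
P=[]
for c in ("side","top"):
    d=robot.read_camera(c)
    for l in "stand stand_middle stand_spring_end stand_catch_end".split():
        for sc,p in mark(c,l,d,2): print(c,l,sc,p,proj(d,p).round(0))
E
```

```text
t: 5.35
tool_pos: [0.5424, -0.1871, 0.0142]
orientation: [-2.966, 1.031, -0.004]
force: [3.1, 5.6, 2.0]
opening: 0.0208
t: 5.95
tool_pos: [0.5431, -0.1877, 0.1509]
orientation: [-2.966, 1.031, -0.009]
force: [-0.7, -0.0, -2.1]
opening: 0.0208
{'t': 5.95, 'q': array([-0.423 ,  0.0973,  1.6487,  0.0016,  1.3898,  1.8168]), 'dq': array([ 0.    ,  0.0375,  0.0497,  0.0018, -0.0069, -0.0009]), 'joint_torque': array([  0.0191, -56.1506, -50.9933,   0.0087,  -0.0532,  -0.0003]), 'tool_pos': array([ 0.5431, -0.1877,  0.1509]), 'orientation': array([-2.9664,  1.0314, -0.0093]), 'force': array([-0.6608, -0.0325, -2.0814]), 'wrist_torque': array([0.066 , 0.0292, 0.0118]), 'opening': 0.020836154761310476}
cell_plain_end 0.97 [ 0.64   -0.2013  0.0094] [272. 110.] [ 0.0837 -0.049   0.1421]
cell_plain_end 0.69 [ 0.5634 -0.0623  0.0095] [226. 237.] [-0.0626 -0.1106  0.1414]
cell_plain_end 0.68 [ 0.4458 -0.3148  0.0118] [459. 185.] [0.0019 0.1605 0.1386]
cell_plain_end 0.63 [ 0.5115 -0.1649  0.1701] [320. 307.] [-0.0388  0.0016 -0.0194]
cell_groove_end 0.88 [ 0.7092 -0.215   0.0076] [238.  46.] [ 0.1
[... 159 characters left out ...]
223.] [-0.0435  0.1055  0.1392]
cell_groove_end 0.38 [ 0.5099 -0.1632  0.1672] [319. 307.] [-0.0411  0.0013 -0.0166]
side stand 0.91 [ 0.5547  0.1436 -0.    ] [306. 183.]
side stand_middle 0.96 [0.5536 0.1511 0.0066] [306. 179.]
side stand_middle 0.38 [ 0.4753  0.3819 -0.0018] [274. 136.]
side stand_spring_end 0.76 [0.4711 0.1647 0.0086] [275. 178.]
side stand_catch_end 0.8 [0.6387 0.1336 0.0056] [337. 181.]
top stand 0.95 [0.5549 0.145  0.0011] [279. 206.]
top stand_middle 0.92 [0.5528 0.1496 0.005 ] [278. 207.]
top stand_spring_end 0.84 [0.4669 0.1595 0.007 ] [275. 234.]
top stand_spring_end 0.47 [0.6338 0.1271 0.0075] [285. 181.]
top stand_catch_end 0.75 [0.6323 0.1303 0.0041] [284. 182.]
```

View pics/w4.png

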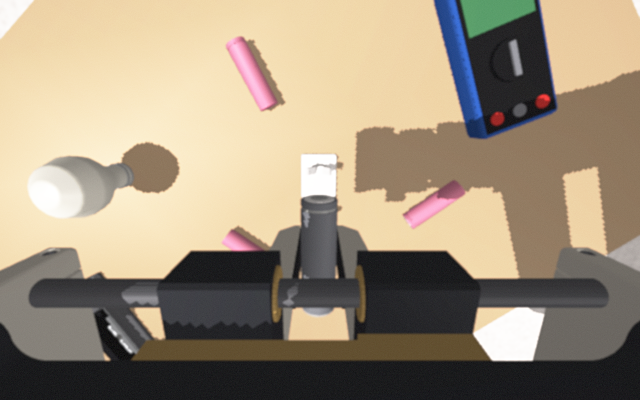

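```bash
python3 -m pendant '[{"delta_pos":[-0.04,-0.032,-0.02],"spin":-0.1},{"delta_pos":[-0.08,-0.064,-0.05],"spin":-0.2},{"delta_pos":[-0.12,-0.096,-0.05],"spin":-0.3},{"delta_pos":[-0.16,-0.128,-0.05],"spin":-0.4},{"delta_pos":[-0.20,-0.16,-0.05],"spin":-0.492},{"delta_pos":[-0.24,-0.192,-0.05],"spin":-0.492},{"delta_pos":[-0.279,-0.227,-0.05],"spin":-0.492},{"delta_pos":[-0.279,-0.227,-0.05],"spin":-0.492},{"delta_pos":[-0.279,-0.227,-0.05],"spin":-0.492},{"delta_pos":[-0.279,-0.227,-0.05],"spin":-0.492}]'
cat > st.py <<'E'
from h import *
import sys,pickle
np.set_printoptions(precision=4,suppress=True)
n=sys.argv[1]
s=robot.read_state();R=Ro.from_rotvec(s["orientation"]).as_matrix();print(s["t"],s["tool_pos"],s["dq"].max(),s["force"])
print("yaw",np.arctan2(R[1,0],R[0,0]))
d=robot.read_camera("wrist");cv2.imwrite(f"pics/{n}.png",d["color"]);pickle.dump(d,open(n+".pkl","wb"))
for l in "stand_middle stand_spring_end stand_catch_end cell_plain_end cell_groove_end".split():
    for sc,p in mark("wrist",l,d,1): print(l,sc,p,proj(d,p).round(0), R.T@(p-s["tool_pos"]))
E
python3 st.py s1
```

```text
t: 7.6
tool_pos: [0.4638, 0.1639, 0.1991]
orientation: [-3.129, 0.276, -0.005]
force: [0.5, 0.1, -1.0]
opening: 0.0206
7.6 [0.4638 0.1639 0.1991] 0.002504757775396688 [ 0.4904  0.0849 -1.0223]
yaw -0.17578690373545988
stand_middle 0.72 [0.551  0.1433 0.0053] [322. 107.] [0.0889 0.0052 0.1941]
stand_spring_end 0.8 [0.4682 0.1597 0.0069] [321. 174.] [0.0044 0.0035 0.1922]
stand_catch_end 0.75 [ 0.6739  0.3889 -0.0004] [102.  39.] [ 0.1669 -0.2581  0.2002]
cell_plain_end 0.78 [0.4256 0.1703 0.2129] [319. 301.] [-0.0387  0.0004 -0.0138]
cell_groove_end 0.94 [0.4927 0.1562 0.2186] [322. 201.] [ 0.0298  0.0025 -0.0194]
```

View pics/s1.png

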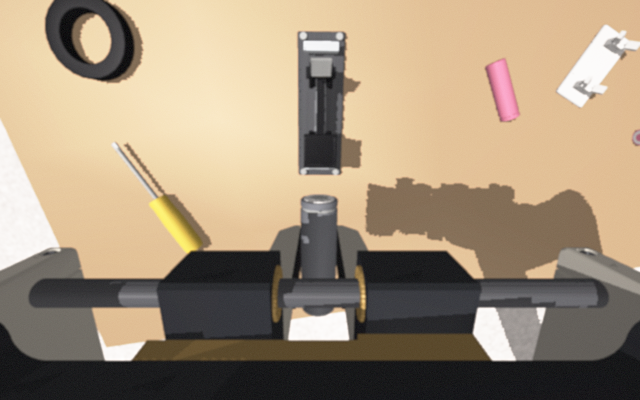

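```bash
python3 -m pendant '[{"delta_pos":[-0.03,0,0.03],"spin":0},{"delta_pos":[-0.06,0.0,0.06],"spin":0},{"delta_pos":[-0.075,0,0.08],"spin":0},{"delta_pos":[-0.075,0,0.08],"spin":0},{"delta_pos":[-0.075,0,0.08],"spin":0}]'
python3 st.py s2
python3 - <<'E'
import cv2
a=cv2.imread("pics/s1.png")[25:180,290:355]; b=cv2.imread("pics/s2.png")
cv2.imwrite("pics/s1c.png",cv2.resize(a,None,fx=5,fy=3.8*1,interpolation=cv2.INTER_CUBIC))
E
```

```text
t: 8.4
tool_pos: [0.3913, 0.176, 0.1196]
orientation: [-3.128, 0.281, -0.005]
force: [0.7, -0.5, -0.9]
opening: 0.0207
8.4 [0.3913 0.176  0.1196] 0.0007911075447330938 [ 0.7412 -0.5008 -0.9134]
yaw -0.17925897860492174
stand_middle 0.79 [0.5544 0.1483 0.0073] [316.  13.] [ 0.1651 -0.0017  0.1128]
stand_spring_end 0.89 [0.4676 0.1603 0.0074] [320. 115.] [0.0775 0.002  0.1124]
stand_catch_end 0.33 [0.4205 0.1714 0.1385] [316. 201.] [ 0.0297 -0.0007 -0.0188]
cell_plain_end 0.65 [0.3513 0.1822 0.1358] [319. 306.] [-0.0404  0.001  -0.0164]
cell_groove_end 0.88 [0.4199 0.1714 0.1397] [317. 202.] [ 0.0291 -0.0006 -0.02  ]
```

View pics/s1c.png

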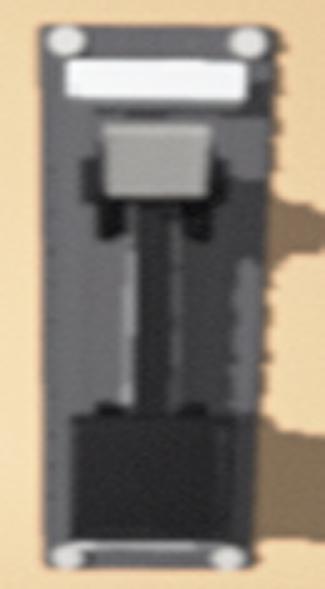

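View pics/s2.png

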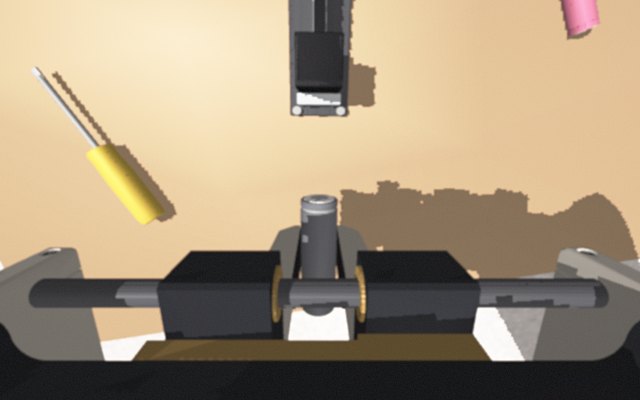

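```bash
python3 -m pendant '[{"delta_pos":[0.03,0.045,-0.02],"spin":0},{"delta_pos":[0.06,0.09,-0.03],"spin":0},{"delta_pos":[0.075,0.1,-0.03],"spin":0},{"delta_pos":[0.075,0.1,-0.03],"spin":0},{"delta_pos":[0.075,0.1,-0.03],"spin":0},{"delta_pos":[0.075,0.1,-0.03],"spin":0}]'
python3 st.py s3
python3 -m pendant '[{"delta_pos":[0,-0.05,0],"spin":0},{"delta_pos":[0,-0.10,0],"spin":0},{"delta_pos":[0,-0.15,0],"spin":0},{"delta_pos":[0,-0.2,0],"spin":0},{"delta_pos":[0,-0.2,0],"spin":0},{"delta_pos":[0,-0.2,0],"spin":0},{"delta_pos":[0,-0.2,0],"spin":0}]'
python3 st.py s4
python3 - <<'E'
import cv2
for n,x in (("s3",120),("s4",380)):
    a=cv2.imread(f"pics/{n}.png"); cv2.imwrite(f"pics/{n}h.png",cv2.resize(a[0:200,x:x+160],None,fx=3.5,fy=3,interpolation=cv2.INTER_CUBIC))
E
```

```text
t: 9.3
tool_pos: [0.4472, 0.0651, 0.1498]
orientation: [-3.127, 0.281, -0.005]
force: [0.1, 0.2, -0.9]
opening: 0.0208
9.3 [0.4472 0.0651 0.1498] 0.014185930416295883 [ 0.1356  0.2353 -0.8968]
yaw -0.17930634135790488
stand_middle 0.83 [0.552  0.1478 0.0088] [224. 106.] [ 0.0879 -0.0998  0.1415]
stand_spring_end 0.88 [0.4695 0.1605 0.0084] [233. 183.] [ 0.0045 -0.0976  0.1416]
stand_catch_end 0.69 [0.6333 0.1295 0.007 ] [221.  18.] [ 0.1712 -0.0963  0.1436]
cell_plain_end 0.8 [ 0.5671 -0.0609  0.0108] [420.  51.] [0.14   0.1029 0.1393]
cell_groove_end 0.89 [ 0.4978 -0.0839  0.0136] [449. 117.] [0.0759 0.1378 0.1362]
t: 10.3
tool_pos: [0.4825, 0.2613, 0.1502]
orientation: [-3.129, 0.28, -0.006]
force: [0.5, -0.8, -0.9]
opening: 0.0211
10.3 [0.4825 0.2613 0.1502] 0.007237428848823056 [ 0.4968 -0.8166 -0.8634]
yaw -0.1782982397417648
stand_middle 0.89 [0.5513 0.1439 0.0088] [415. 106.] [0.0879 0.1034 0.1416]
stand_spring_end 0.97 [0.467  0.1607 0.006 ] [406. 184.] [0.0021 0.1019 0.1441]
stand_catch_end 0.66 [0.6335 0.1286 0.0055] [422.  17.] [0.1716 0.1039 0.1452]
cell_plain_end 0.77 [0.4428 0.265  0.1669] [323. 305.] [-0.0397  0.0033 -0.0169]
cell_groove_end 0.95 [ 0.4931 -0.0804  0.0124] [632. 122.] [0.0705 0.3345 0.1377]
```

View pics/s3.png

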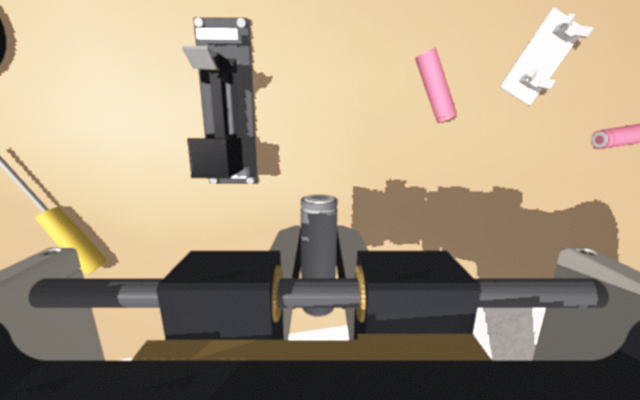

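View pics/s4.png

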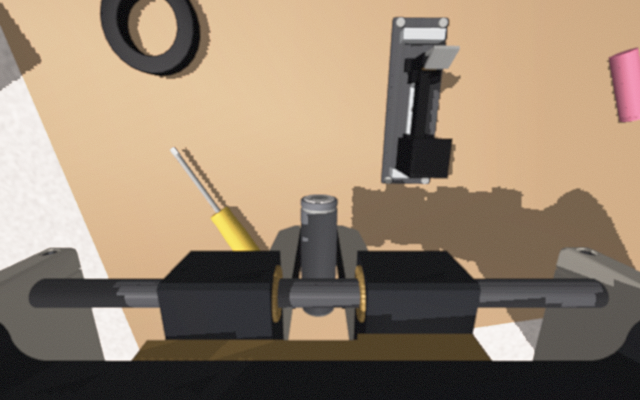

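Run:
```python
import cv2,numpy as np
def crop(n,x,y,w,h,f):
    a=cv2.imread(f"pics/{n}.png")[y:y+h,x:x+w]; a=cv2.resize(a,None,fx=f,fy=f,interpolation=cv2.INTER_CUBIC)
    a=np.clip(a.astype(float)*1.3+15,0,255).astype(np.uint8)
    for i in range(0,w,10): cv2.line(a,(i*f,0),(i*f,6),(0,0,255),1); cv2.putText(a,str(x+i),(i*f,16),0,.35,(0,0,255))
    for i in range(0,h,10): cv2.line(a,(0,i*f),(6,i*f),(0,0,255),1); cv2.putText(a,str(y+i),(8,i*f+4),0,.35,(0,0,255))
    return a
for n,x in (("s3",180),("s4",375)):
    cv2.imwrite(f"pics/{n}c.png",np.hstack([crop(n,x,10,80,85,7)[:595,:400*1+160][:, :560]]))
    cv2.imwrite(f"pics/{n}d.png",crop(n,x,115,80,75,7))
```

```text
(no output)
```

View pics/s3c.png

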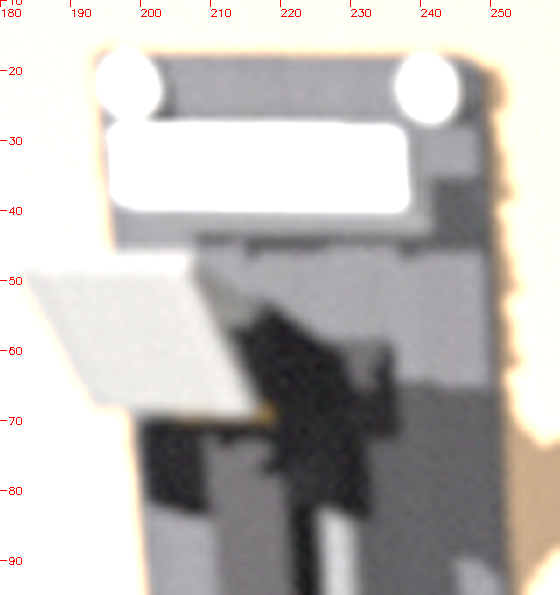

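View pics/s3d.png

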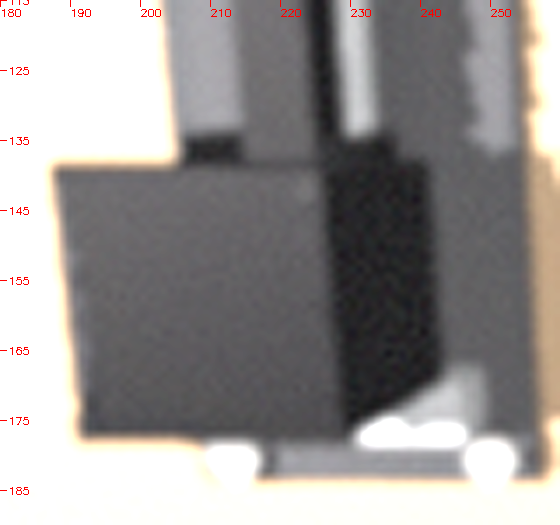

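View pics/s4c.png

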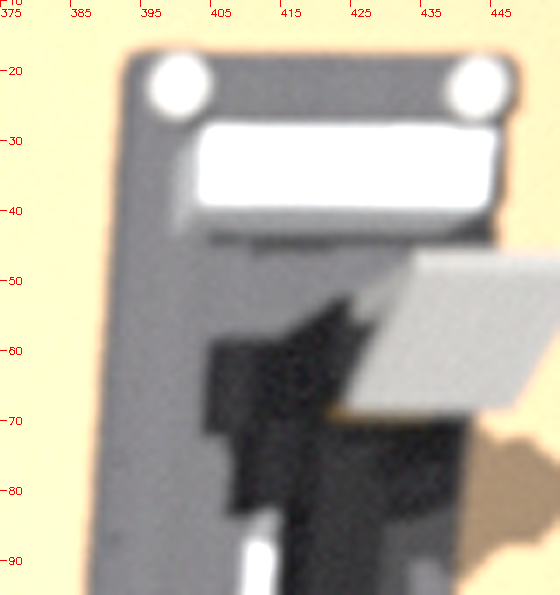

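View pics/s4d.png

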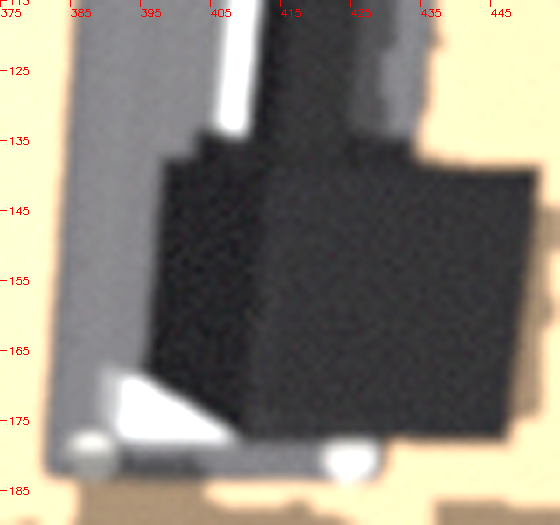

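```bash
cat > fit.py <<'E'
from h import *
import pickle
from scipy.optimize import least_squares
B=lambda sx,sy:("b",(.085*sx,.028*sy,.006))
def H(x,y):return ("h",(x,.0175*y,.0675))
HF,HB=-.026,-.062
obs={"s3":[(B(1,1),193.7,18.1),(B(1,-1),250,18.3),(B(-1,-1),257.9,183.1),(H(HF,1),187.9,138.6),(H(HB,1),191.4,177.4),(H(HB,-1),229.7,177.9),(H(HF,-1),226,138.6),(("h",(.045,.01,.074)),183.1,48.9),(("h",(.045,-.01,.074)),207.9,48.9),(("h",(.0317,-.01,.0567)),219.3,68.3),(("h",(.0317,.01,.0567)),194,68)],
"s4":[(B(1,1),392.9,18.1),(B(1,-1),448.6,18.1),(B(-1,1),381.4,182.9),(B(-1,-1),430,182.9),(H(HF,-1),452.1,139),(H(HB,-1),447.6,177.9),(H(HB,1),409.7,177.9),(H(HF,1),412.9,138.6),(("h",(.045,.01,.074)),433.6,49.3),(("h",(.0317,.01,.0567)),424.3,68.3),(("h",(.0317,-.01,.0567)),447.9,67.9)],
"s1":[(B(1,1),298,32.1),(B(1,-1),344.4,32.1),(B(-1,1),298.4,174.2),(B(-1,-1),341.6,174.2),(H(HF,1),304.4,134.2),(H(HF,-1),341.6,134.2),(H(HB,1),304.4,167.1),(H(HB,-1),340.4,167.1),(("h",(.045,.01,.074)),310.6,57.9),(("h",(.045,-.01,.074)),332,57.9),(("h",(.0317,.01,.0567)),310.6,76.8),(("h",(.0317,-.01,.0567)),332.4,76.8)]}
D={k:pickle.load(open(k+".pkl","rb")) for k in obs}
def res(p,full=False):
    X,Y,a,sh,ra=p[:5]; out=[]
    for i,(k,L) in enumerate(obs.items()):
        o=p[5+3*i:8+3*i]
        for (t,q),u,v in L:
            q=np.array(q)+([sh,0,ra] if t=="h" else 0)
            W=np.array([X+q[0]*np.cos(a)-q[1]*np.sin(a),Y+q[0]*np.sin(a)+q[1]*np.cos(a),q[2]])+o
            e=proj(D[k],W)-[u-.4,v-.4]; out+=list(e)
            if full: print(k,t,q,e.round(1))
        out+=list(o/.001)
    return np.array(out)
r=least_squares(res,[.554,.147,-.178,0,.005]+[0]*9,x_scale=[.01]*15,loss="soft_l1")
res(r.x,True); print(r.x.round(4)); J=r.jac; print(np.sqrt(np.diag(np.linalg.inv(J.T@J)))[:5].round(5))
E
python3 fit.py
```

```text
Traceback (most recent call last):
  File "fit.py", line 22, in <module>
    r=least_squares(res,[.554,.147,-.178,0,.005]+[0]*9,x_scale=[.01]*15,loss="soft_l1")
ValueError: Inconsistent shapes between `x_scale` and `x0`.
```

```bash
sed -i 's/\[.01\]\*15/[.01]*14/' fit.py; python3 fit.py
```

```text
s3 b [0.085 0.028 0.006] [-0.7 -0.4]
s3 b [ 0.085 -0.028  0.006] [-0.9 -0.3]
s3 b [-0.085 -0.028  0.006] [0.1 1.5]
s3 h [-0.02897216  0.0175      0.06942053] [-0.1 -0.5]
s3 h [-0.06497216  0.0175      0.06942053] [1.  0.7]
s3 h [-0.06497216 -0.0175      0.06942053] [0.8 0.5]
s3 h [-0.02897216 -0.0175      0.06942053] [ 1.3 -0.3]
s3 h [0.04202784 0.01       0.07592053] [-0.3 -1.7]
s3 h [ 0.04202784 -0.01        0.07592053] [ 0.1 -1.5]
s3 h [ 0.02872784 -0.01        0.05862053] [-2.   1.3]
s3 h [0.02872784 0.01       0.05862053] [0.2 1.5]
s4 b [0.085 0.028 0.006] [-0.1 -0.7]
s4 b [ 0.085 -0.028  0.006] [ 0.4 -0.3]
s4 b [-0.085  0.028  0.006] [-0.   1.3]
s4 b [-0.085 -0.028  0.006] [-0.3  1.6]
s4 h [-0.02897216 -0.0175      0.06942053] [ 0.7 -0.9]
s4 h [-0.06497216 -0.0175      0.06942053] [-0.1  0.3]
s4 h [-0.06497216  0.0175      0.06942053] [-0.4  0. ]
s4 h [-0.02897216  0.0175      0.06942053] [ 0.2 -0.7]
s4 h [0.04202784 0.01       0.07592053] [ 0.4 -2.4]
s4 h [0.02872784 0.01       0.05862053] [-0.1  0.8]
s4 h [ 0.02872784 -0.01        0.05862053] [-0.6  1.4]
s1 b [0.085 0.028 0.006] [-0.3 -1.1]
s1 b [ 0.085 -0.028  0.006] [ 1.4 -0.6]
s1 b [-0.085  0.028  0.006] [0.7 0.7]
s1 b [-0.085 -0.028  0.006] [-0.3  1.1]
s1 h [-0.02897216  0.0175      0.06942053] [-0.1 -0.5]
s1 h [-0.02897216 -0.0175      0.06942053] [-4.  -0.2]
s1 h [-0.06497216  0.0175      0.06942053] [0.1 0.6]
s1 h [-0.06497216 -0.0175      0.06942053] [-3.7  0.9]
s1 h [0.04202784 0.01       0.07592053] [0.9 0.4]
s1 h [ 0.04202784 -0.01        0.07592053] [0.3 0.6]
s1 h [0.02872784 0.01       0.05862053] [ 1.3 -0.7]
s1 h [ 0.02872784 -0.01        0.05862053] [-1.2 -0.5]
[ 5.507e-01  1.458e-01 -1.865e-01 -3.000e-03  1.900e-03 -1.000e-04
  0.000e+00 -1.200e-03 -2.000e-04  2.000e-04 -1.200e-03  3.000e-04
 -3.000e-04 -6.000e-04]
[0.00076 0.00067 0.00338 0.00055 0.00112]
```

```bash
sed -e 's/(H(HF,-1),341.6,134.2),//; s/,(H(HB,-1),340.4,167.1)//; s#o/.001#o/.002#' -e 's/e=proj(D\[k\],W)/dd=dict(D[k]);Rr=Ro.from_rotvec(p[14:17]).as_matrix();dd["R"]=Rr@D[k]["R"];dd["t"]=Rr@D[k]["t"];e=proj(dd,W)/' -e 's/return np.array(out)/return np.array(out+list(p[14:17]\/.006))/' -e 's/\[0\]\*9/[0]*12/; s/\[.01\]\*14/[.01]*17/' fit.py > fit2.py; python3 fit2.py | grep -v "^s1"
```

```text
s3 b [0.085 0.028 0.006] [-0.1 -0.2]
s3 b [ 0.085 -0.028  0.006] [-0.7 -0.1]
s3 b [-0.085 -0.028  0.006] [0.  0.8]
s3 h [-0.02959008  0.0175      0.07047099] [-0.2 -0.6]
s3 h [-0.06559008  0.0175      0.07047099] [0.8 0.5]
s3 h [-0.06559008 -0.0175      0.07047099] [0.5 0.3]
s3 h [-0.02959008 -0.0175      0.07047099] [ 1.1 -0.3]
s3 h [0.04140992 0.01       0.07697099] [-0.3 -1.4]
s3 h [ 0.04140992 -0.01        0.07697099] [-0.  -1.2]
s3 h [ 0.02810992 -0.01        0.05967099] [-2.1  1.5]
s3 h [0.02810992 0.01       0.05967099] [0.3 1.7]
s4 b [0.085 0.028 0.006] [-0.1 -0.5]
s4 b [ 0.085 -0.028  0.006] [ 0.1 -0.1]
s4 b [-0.085  0.028  0.006] [-0.   0.6]
s4 b [-0.085 -0.028  0.006] [-0.4  1. ]
s4 h [-0.02959008 -0.0175      0.07047099] [ 0.7 -0.8]
s4 h [-0.06559008 -0.0175      0.07047099] [-0.1  0.3]
s4 h [-0.06559008  0.0175      0.07047099] [-0.3 -0. ]
s4 h [-0.02959008  0.0175      0.07047099] [ 0.3 -0.7]
s4 h [0.04140992 0.01       0.07697099] [ 0.4 -2.2]
s4 h [0.02810992 0.01       0.05967099] [-0.1  1.1]
s4 h [ 0.02810992 -0.01        0.05967099] [-0.6  1.6]
[ 5.520e-01  1.464e-01 -1.873e-01 -3.600e-03  3.000e-03 -0.000e+00
  3.000e-04 -3.000e-03 -3.000e-04 -2.000e-04 -3.000e-03  3.000e-04
 -0.000e+00 -2.000e-03 -2.100e-03  2.100e-03  7.000e-04]
[0.0023  0.00181 0.0065  0.00068 0.00119]
```

```bash
python3 -m pendant '[{"delta_pos":[0.035,0.033,0],"spin":0.005},{"delta_pos":[0.07,0.066,0],"spin":0.005},{"delta_pos":[0.106,0.1,0],"spin":0.005},{"delta_pos":[0.106,0.1,0.02],"spin":0.005},{"delta_pos":[0.106,0.1,0.045],"spin":0.005},{"delta_pos":[0.106,0.1,0.065],"spin":0.005},{"delta_pos":[0.106,0.1,0.065],"spin":0.005},{"delta_pos":[0.106,0.1,0.065],"spin":0.005}]' - 6
cat > look.py <<'E'
from h import *
import sys
np.set_printoptions(precision=4,suppress=True)
n=sys.argv[1]
S=np.array([.551,.146]);a=-.183
s=robot.read_state();R=Ro.from_rotvec(s["orientation"]).as_matrix()
M=np.array([[np.cos(a),np.sin(a)],[-np.sin(a),np.cos(a)]])
print("t",s["t"],"stand xy",M@(s["tool_pos"][:2]-S),"z",s["tool_pos"][2],"yaw",np.arctan2(R[1,0],R[0,0]),"F stand",M@s["force"][:2],s["force"][2],"tq",s["wrist_torque"])
ims=[]
for c in sys.argv[2:]:
    d=robot.read_camera(c)
    for l in ("cell_plain_end","cell_groove_end"):
        for sc,p in mark(c,l,d,3):
            if abs((M@(p[:2]-S))[1])<.03: print(c,l,round(sc,2),M@(p[:2]-S),p[2])
    if c=="side": im=cv2.resize(d["color"][135:205,250:350],(800,560),interpolation=cv2.INTER_CUBIC)
    elif c=="wrist": im=d["color"]
    else: im=cv2.resize(d["color"][160:250,230:330],(666,600),interpolation=cv2.INTER_CUBIC)
    cv2.imwrite(f"pics/{n}_{c}.png",im)
E
python3 look.py a1 wrist side
```

```text
t: 11.4
tool_pos: [0.5696, 0.1435, 0.0862]
orientation: [-3.127, 0.29, -0.006]
force: [0.3, -0.3, -0.4]
opening: 0.0211
t 11.4 stand xy [0.0187 0.0009] z 0.0861548383489331 yaw -0.18521668517311274 F stand [ 0.3443 -0.2111] -0.35565370711970634 tq [0.0711 0.0368 0.0331]
wrist cell_plain_end 0.76 [-0.0202 -0.0006] 0.10262044970631781
wrist cell_groove_end 0.8 [0.05   0.0011] 0.10548731973325583
wrist cell_groove_end 0.54 [ 0.0824 -0.0001] 0.008164785909929119
```

View pics/a1_wrist.png

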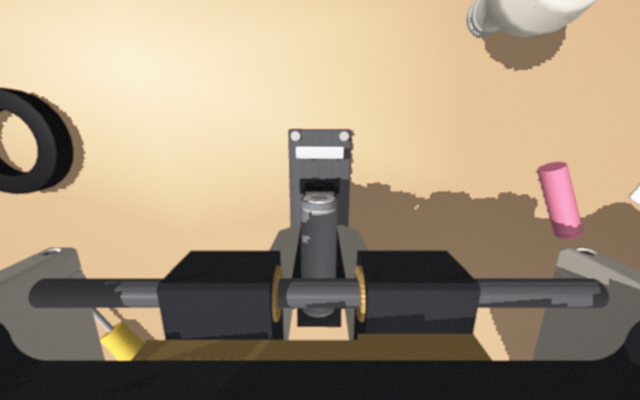

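View pics/a1_side.png

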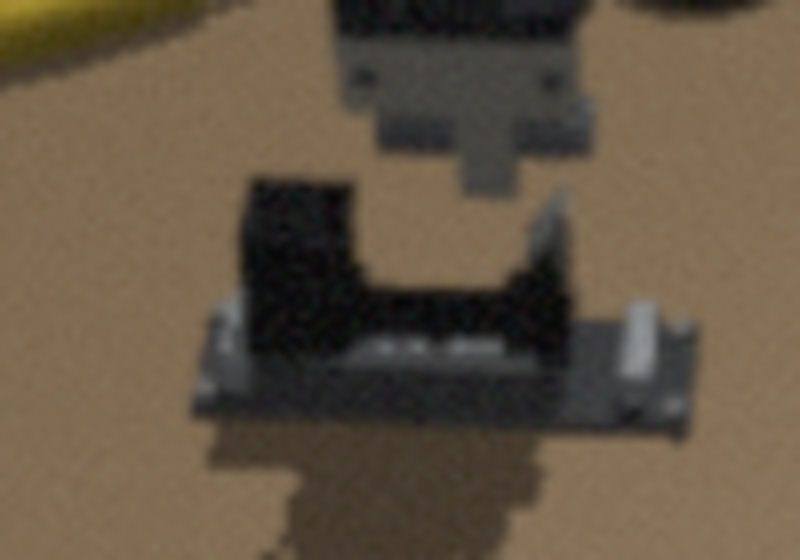

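```bash
python3 -m pendant '[{"delta_pos":[0,0,0.005],"spin":0},{"delta_pos":[0,0,0.01],"spin":0},{"delta_pos":[0,0,0.014],"spin":0},{"delta_pos":[0,0,0.016],"spin":0}]'
python3 look.py a2 side
python3 -m pendant '[{"delta_pos":[0,0,0.002],"spin":0},{"delta_pos":[0,0,0.004],"spin":0},{"delta_pos":[0,0,0.004],"spin":0}]'
python3 look.py a3 side
```

```text
t: 12.1
tool_pos: [0.5701, 0.144, 0.0702]
orientation: [-3.127, 0.289, -0.008]
force: [-0.5, -1.0, -1.0]
opening: 0.0207
t 12.1 stand xy [0.0191 0.0015] z 0.07022424708522214 yaw -0.18455155022381697 F stand [-0.2762 -1.0806] -1.0309178920664182 tq [0.0733 0.049  0.0109]
side cell_groove_end 0.6 [0.0581 0.0026] 0.0936181066150415
t: 12.55
tool_pos: [0.5704, 0.1441, 0.0667]
orientation: [-3.126, 0.289, -0.009]
force: [0.6, -0.2, 0.7]
opening: 0.0208
t 12.55 stand xy [0.0195 0.0016] z 0.06672333297477737 yaw -0.184576054462395 F stand [ 0.5778 -0.0952] 0.7230585698404016 tq [ 0.0441  0.0207 -0.0414]
side cell_groove_end 0.6 [0.0571 0.0026] 0.09073288332221141
```

View pics/a3_side.png

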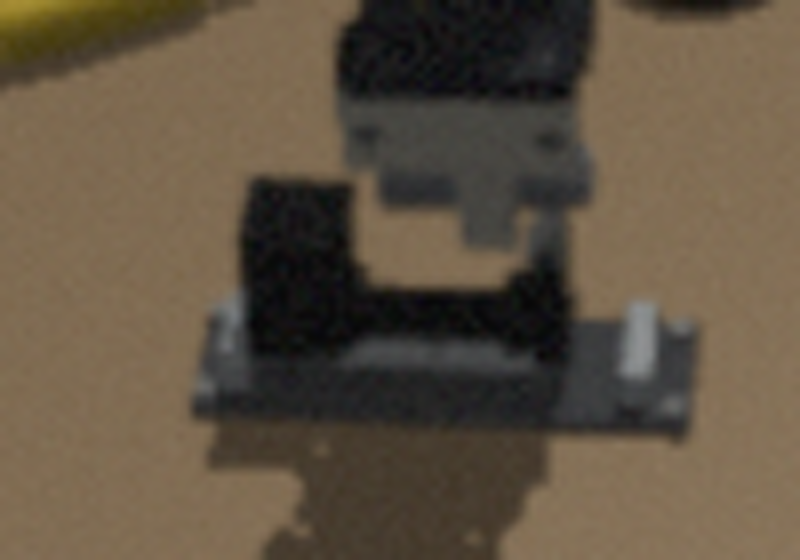

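```bash
python3 -m pendant '[{"delta_pos":[0,0,0.0015],"spin":0},{"delta_pos":[0,0,0.003],"spin":0},{"delta_pos":[0,0,0.003],"spin":0}]'
python3 look.py a4
python3 -m pendant '[{"delta_pos":[0,0,0.0015],"spin":0},{"delta_pos":[0,0,0.003],"spin":0},{"delta_pos":[0,0,0.003],"spin":0}]'
python3 look.py a4 side wrist
```

```text
t: 13.0
tool_pos: [0.5704, 0.1441, 0.0637]
orientation: [-3.126, 0.289, -0.009]
force: [0.3, 0.0, 0.6]
opening: 0.0204
t 13.0 stand xy [0.0195 0.0016] z 0.06374550540231405 yaw -0.18462772833888283 F stand [0.293  0.0968] 0.5873813163187562 tq [ 0.0024  0.0863 -0.0381]
t: 13.3
tool_pos: [0.5702, 0.1441, 0.0604]
orientation: [-3.126, 0.289, -0.009]
force: [-0.4, 1.3, 1.0]
opening: 0.021
t 13.3 stand xy [0.0193 0.0016] z 0.060399438456174924 yaw -0.1845734557358194 F stand [-0.6225  1.2509] 1.0476059759061764 tq [0.0786 0.0827 0.0274]
wrist cell_groove_end 0.6 [0.0451 0.0025] 0.08882842645228566
```

View pics/a4_side.png

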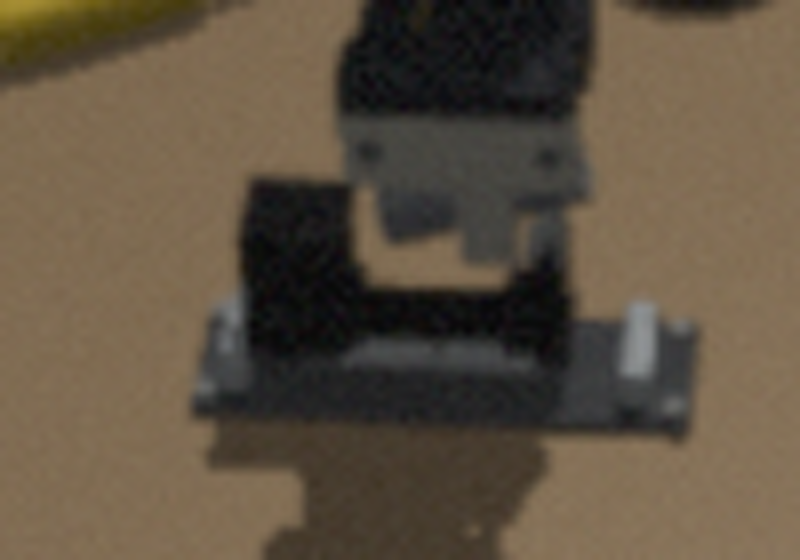

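View pics/a4_wrist.png

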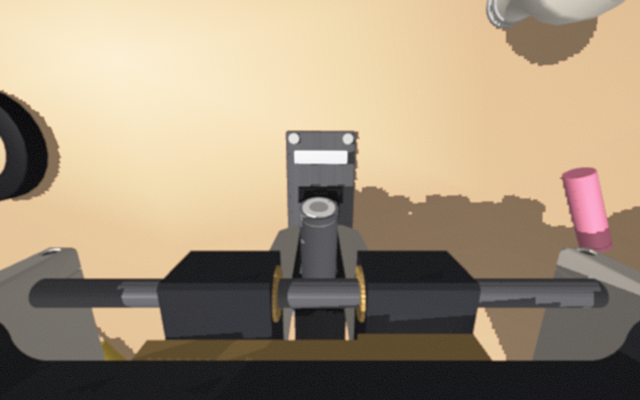

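```bash
python3 -m pendant '[{"delta_pos":[0,0,0.0015],"spin":0},{"delta_pos":[0,0,0.003],"spin":0},{"delta_pos":[0,0,0.0045],"spin":0},{"delta_pos":[0,0,0.0055],"spin":0},{"delta_pos":[0,0,0.0055],"spin":0}]'
python3 look.py a5 side wrist
```

```text
t: 14.1
tool_pos: [0.5703, 0.144, 0.055]
orientation: [-3.127, 0.289, -0.009]
force: [-1.0, 0.4, 0.7]
opening: 0.0209
t 14.1 stand xy [0.0194 0.0016] z 0.05497080541004769 yaw -0.18463457433326036 F stand [-1.0206  0.2457] 0.6663620751496656 tq [0.0322 0.0773 0.0226]
side cell_plain_end 0.66 [-0.0166  0.0075] 0.05773846918931729
wrist cell_plain_end 0.59 [-0.0148 -0.0024] 0.055437755150423644
wrist cell_groove_end 0.83 [ 0.0424 -0.0005] 0.09250045789663325
wrist cell_groove_end 0.37 [-0.0875 -0.0004] 0.0034299489282167846
```

View pics/a5_side.png

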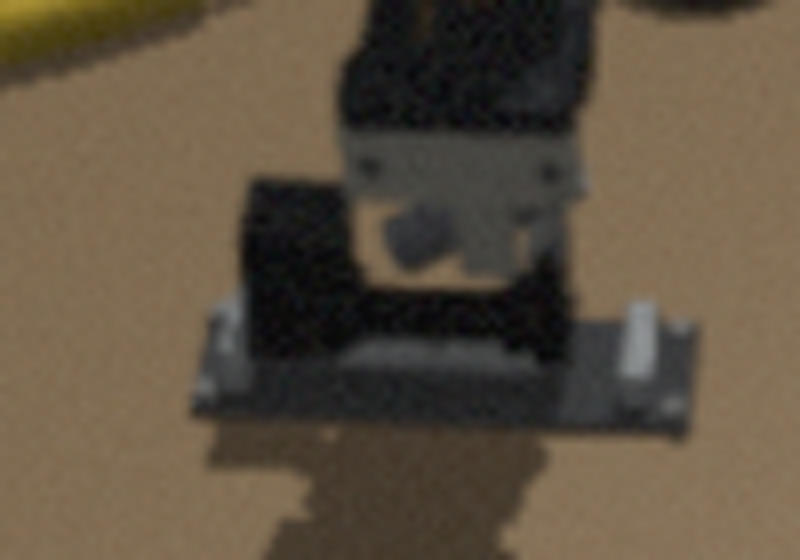

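View pics/a5_wrist.png

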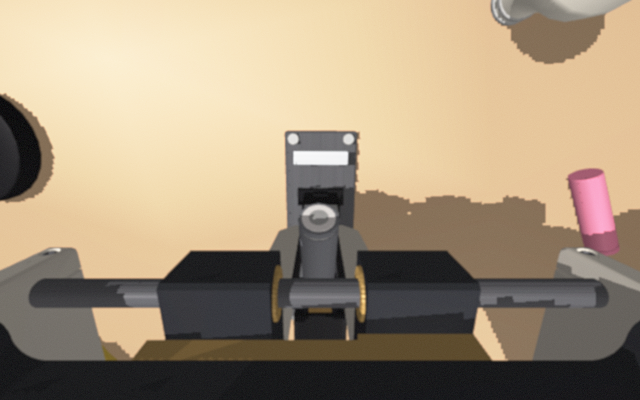

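```bash
python3 -m pendant '[{"delta_pos":[0,0,0.0015],"spin":0},{"delta_pos":[0,0,0.003],"spin":0},{"delta_pos":[0,0,0.003],"spin":0}]'
python3 look.py a6 side wrist
```

```text
t: 14.7
tool_pos: [0.5702, 0.144, 0.0519]
orientation: [-3.127, 0.289, -0.008]
force: [-1.1, -0.6, 1.0]
opening: 0.0205
t 14.7 stand xy [0.0193 0.0015] z 0.05185013535186388 yaw -0.18463297457311456 F stand [-1.0127 -0.8006] 0.9580752959599549 tq [0.1166 0.1332 0.0351]
wrist cell_plain_end 0.7 [-0.0158  0.0007] 0.049288292128074715
wrist cell_groove_end 0.77 [0.0403 0.0034] 0.09409881101800126
wrist cell_groove_end 0.44 [ 0.0167 -0.0025] 0.07052376582818322
```

View pics/a6_side.png

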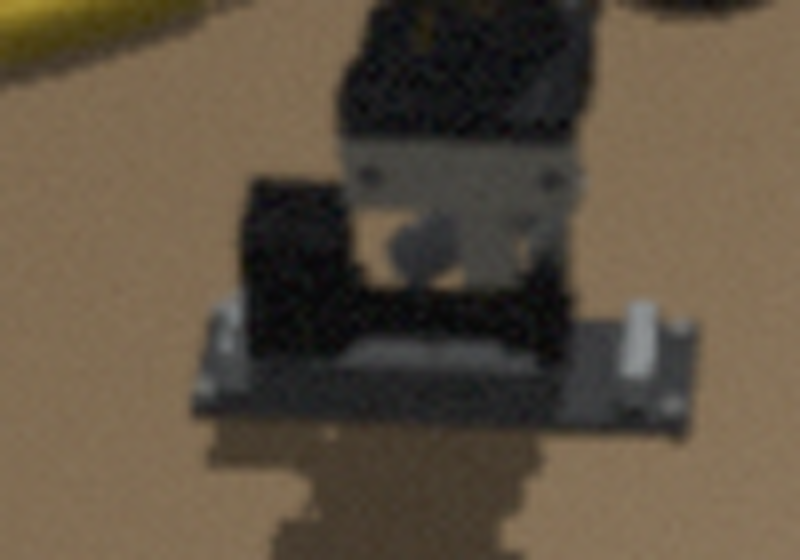

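```bash
python3 -m pendant '[{"delta_pos":[0,0,-0.001],"spin":0},{"delta_pos":[0,0,-0.002],"spin":0},{"delta_pos":[0,0,-0.002],"spin":0}]' - 15
python3 look.py b0
python3 -m pendant '[{"delta_pos":[-0.003,0.0005,0],"spin":0},{"delta_pos":[-0.006,0.0005,0],"spin":0},{"delta_pos":[-0.009,0.0005,0],"spin":0},{"delta_pos":[-0.010,0.0005,0],"spin":0},{"delta_pos":[-0.010,0.0005,0],"spin":0}]'
python3 look.py b1 side wrist
```

```text
t: 15.3
tool_pos: [0.5704, 0.144, 0.0542]
orientation: [-3.126, 0.289, -0.009]
force: [0.0, 0.9, 0.0]
opening: 0.0206
t 15.3 stand xy [0.0194 0.0016] z 0.05424039381334258 yaw -0.18461701635612798 F stand [-0.1607  0.9294] 0.04283152674072599 tq [0.0812 0.0583 0.0192]
t: 15.8
tool_pos: [0.5603, 0.1454, 0.0542]
orientation: [-3.127, 0.289, -0.009]
force: [-0.2, -0.2, -0.8]
opening: 0.0205
t 15.8 stand xy [0.0092 0.0011] z 0.05418397729099483 yaw -0.18439128227589588 F stand [-0.1914 -0.2101] -0.7808023886876954 tq [-0.0028  0.0071 -0.0075]
side cell_plain_end 0.62 [-0.0196  0.0048] 0.05165231589728863
wrist cell_plain_end 0.61 [-0.0213 -0.0025] 0.04977346353453477
wrist cell_groove_end 0.7 [0.0336 0.0043] 0.09422239681435884
```

View pics/b1_side.png

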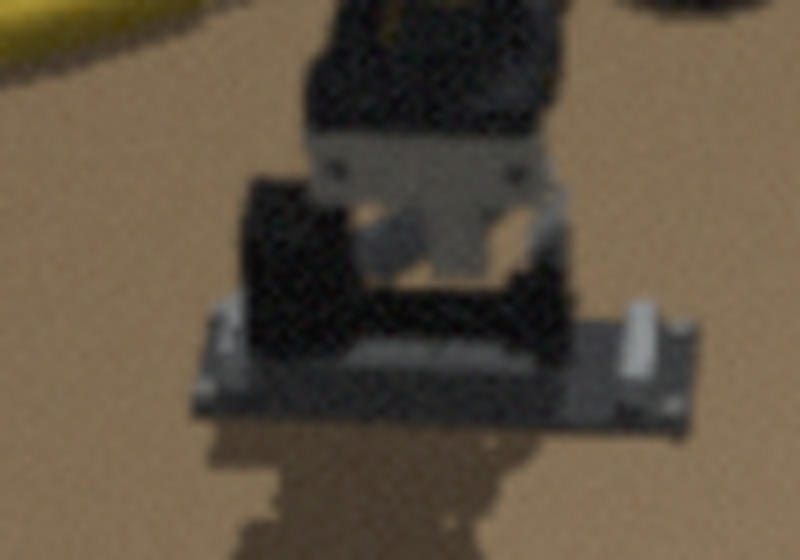

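View pics/b1_wrist.png

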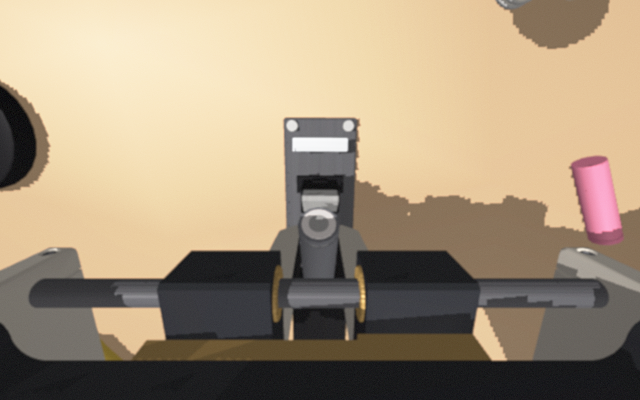

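```bash
python3 -m pendant '[{"delta_pos":[-0.002,0,0],"spin":0},{"delta_pos":[-0.004,0,0],"spin":0},{"delta_pos":[-0.004,0,0],"spin":0}]'
python3 look.py b2
python3 -m pendant '[{"delta_pos":[-0.001,0,0],"spin":0},{"delta_pos":[-0.002,0,0],"spin":0},{"delta_pos":[-0.002,0,0],"spin":0}]'
python3 look.py b2
python3 -m pendant '[{"delta_pos":[-0.001,0,0],"spin":0},{"delta_pos":[-0.002,0,0],"spin":0},{"delta_pos":[-0.002,0,0],"spin":0}]'
python3 look.py b2 side
```

```text
t: 16.4
tool_pos: [0.5563, 0.1462, 0.0541]
orientation: [-3.127, 0.289, -0.009]
force: [0.2, -0.3, -1.4]
opening: 0.0206
t 16.4 stand xy [0.0052 0.0011] z 0.0540808170454061 yaw -0.18452195923713835 F stand [ 0.2232 -0.2879] -1.434284578199386 tq [0.0135 0.0725 0.0184]
t: 16.7
tool_pos: [0.5544, 0.1465, 0.0541]
orientation: [-3.127, 0.289, -0.009]
force: [1.2, -1.0, -0.6]
opening: 0.0206
t 16.7 stand xy [0.0032 0.0011] z 0.0541154570620911 yaw -0.1845081870136518 F stand [ 1.4051 -0.7403] -0.6306525264080529 tq [ 0.1064 -0.1268 -0.0298]
t: 17.0
tool_pos: [0.5527, 0.1469, 0.0543]
orientation: [-3.126, 0.289, -0.01]
force: [3.2, -1.3, -0.5]
opening: 0.0208
t 17.0 stand xy [0.0015 0.0012] z 0.05432813331310269 yaw -0.18453215214638446 F stand [ 3.3833 -0.7242] -0.5287304345324446 tq [-0.0756 -0.4262  0.0131]
```

View pics/b2_side.png

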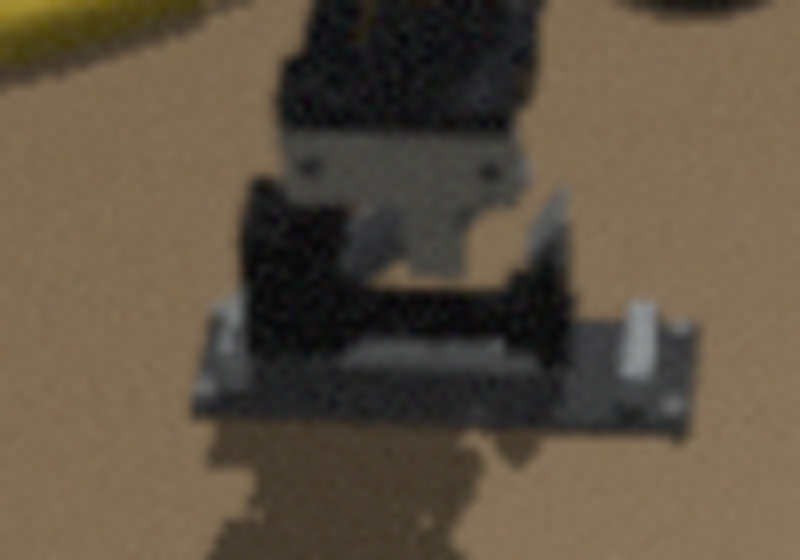

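```bash
python3 -m pendant '[{"delta_pos":[-0.001,0,0],"spin":0},{"delta_pos":[-0.002,0,0],"spin":0},{"delta_pos":[-0.003,0,0],"spin":0},{"delta_pos":[-0.003,0,0],"spin":0}]'
python3 look.py b3
python3 -m pendant '[{"delta_pos":[-0.001,0,0],"spin":0},{"delta_pos":[-0.002,0,0],"spin":0},{"delta_pos":[-0.002,0,0],"spin":0}]'
python3 look.py b3 side wrist
```

```text
t: 17.55
tool_pos: [0.55, 0.1474, 0.0545]
orientation: [-3.126, 0.289, -0.011]
force: [5.2, -1.7, -1.3]
opening: 0.0204
t 17.55 stand xy [-0.0012  0.0012] z 0.05445013804047129 yaw -0.18456964185488733 F stand [ 5.3897 -0.7194] -1.3489694189297297 tq [-0.1024 -0.8369  0.0103]
t: 17.85
tool_pos: [0.5488, 0.1477, 0.0547]
orientation: [-3.126, 0.289, -0.014]
force: [5.6, -1.3, -3.6]
opening: 0.0203
t 17.85 stand xy [-0.0025  0.0012] z 0.05471743368540752 yaw -0.18462473217271463 F stand [ 5.7358 -0.2547] -3.5715234966596237 tq [-0.1341 -1.1635 -0.0163]
wrist cell_plain_end 0.61 [-0.0346 -0.0011] 0.049629395673069544
wrist cell_groove_end 0.59 [0.0182 0.0002] 0.0974138347997918
```

View pics/b3_side.png

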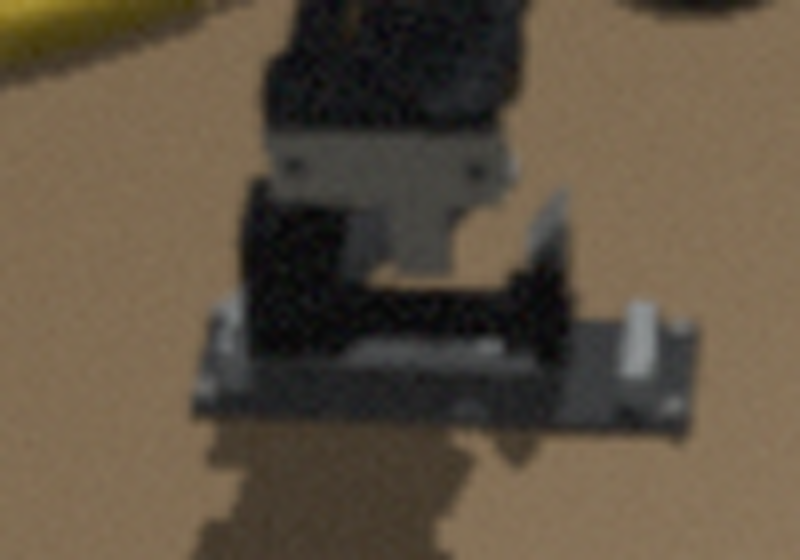

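View pics/b3_wrist.png

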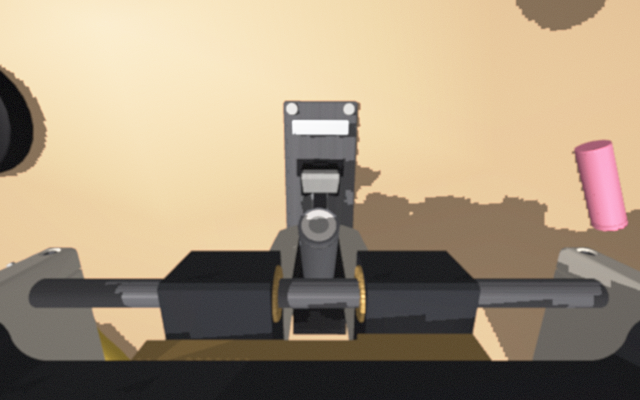

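```bash
python3 -m pendant '[{"delta_pos":[0,0,0.001],"spin":0},{"delta_pos":[0,0,0.0025],"spin":0},{"delta_pos":[0,0,0.0025],"spin":0}]'
python3 look.py b4
python3 -m pendant '[{"delta_pos":[-0.001,0,0.0005],"spin":0},{"delta_pos":[-0.002,0,0.001],"spin":0},{"delta_pos":[-0.002,0,0.001],"spin":0}]'
python3 look.py b4 wrist
```

```text
t: 18.45
tool_pos: [0.5487, 0.1478, 0.052]
orientation: [-3.126, 0.289, -0.013]
force: [2.9, -0.8, -0.6]
opening: 0.0206
t 18.45 stand xy [-0.0026  0.0013] z 0.052049983796909685 yaw -0.18468302434188053 F stand [ 3.017  -0.3036] -0.5717812962713629 tq [ 0.0039 -0.5796  0.01  ]
t: 18.75
tool_pos: [0.5466, 0.1482, 0.051]
orientation: [-3.126, 0.289, -0.013]
force: [3.9, -0.7, -0.7]
opening: 0.0205
t 18.75 stand xy [-0.0047  0.0014] z 0.05103520976073704 yaw -0.18456485222803762 F stand [3.9723 0.0155] -0.6657168411637441 tq [-0.0462 -0.6992 -0.0091]
wrist cell_plain_end 0.84 [-0.0384 -0.0019] 0.05005787344062995
wrist cell_groove_end 0.57 [0.0171 0.0004] 0.09299392887853368
```

```bash
python3 -m pendant '[{"delta_pos":[-0.001,0.0005,0.0005],"spin":0},{"delta_pos":[-0.002,0.0005,0.001],"spin":0},{"delta_pos":[-0.002,0.0005,0.002],"spin":0},{"delta_pos":[-0.002,0.0005,0.002],"spin":0}]' - 10
python3 look.py c1
python3 -m pendant '[{"delta_pos":[0,0,0.001],"spin":0},{"delta_pos":[0,0,0.002],"spin":0},{"delta_pos":[0,0,0.002],"spin":0}]'
python3 look.py c2 wrist side
```

```text
t: 19.3
tool_pos: [0.5447, 0.148, 0.049]
orientation: [-3.126, 0.289, -0.014]
force: [5.7, -0.6, 0.1]
opening: 0.0206
t 19.3 stand xy [-0.0066  0.0008] z 0.048955993374017154 yaw -0.184660550411681 F stand [5.746  0.4483] 0.11050287647850635 tq [-0.0563 -0.8427 -0.0016]
t: 19.6
tool_pos: [0.5448, 0.148, 0.0469]
orientation: [-3.126, 0.289, -0.014]
force: [4.2, -0.6, 0.4]
opening: 0.0205
t 19.6 stand xy [-0.0065  0.0008] z 0.046894729115966635 yaw -0.18466746741968476 F stand [4.2107 0.1545] 0.3823443523105925 tq [-0.0746 -0.7681  0.0087]
wrist cell_plain_end 0.6 [-0.0393 -0.0036] 0.04233797312077712
wrist cell_groove_end 0.9 [0.0149 0.001 ] 0.08812329109070616
```

View pics/c2_wrist.png

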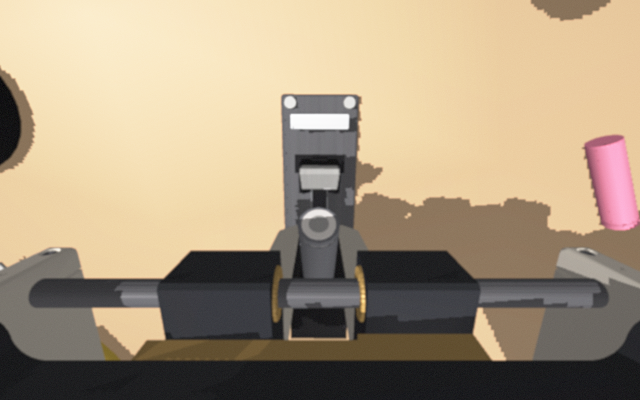

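View pics/c2_side.png

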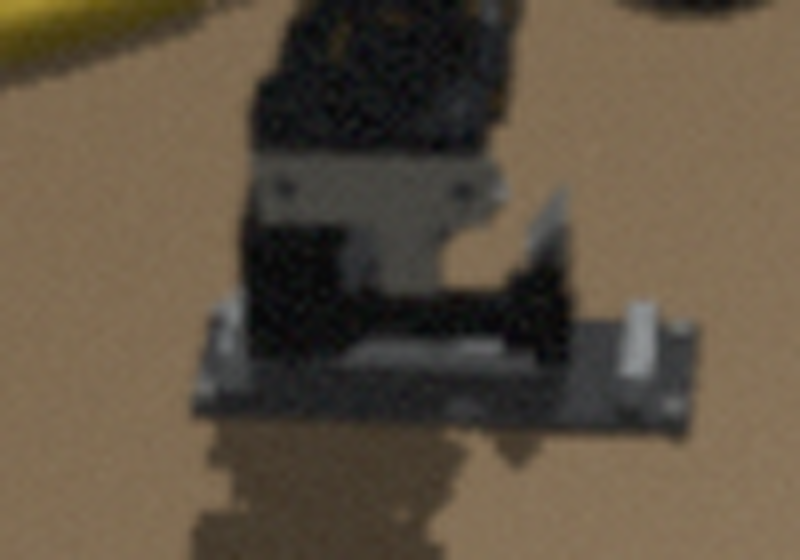

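```bash
python3 -m pendant '[{"delta_pos":[0,0,0.001],"spin":0},{"delta_pos":[0,0,0.002],"spin":0},{"delta_pos":[0,0,0.002],"spin":0}]'
python3 look.py c3
python3 -m pendant '[{"delta_pos":[0,0,0.001],"spin":0},{"delta_pos":[0,0,0.002],"spin":0},{"delta_pos":[0,0,0.002],"spin":0}]'
python3 look.py c3 wrist
python3 -m pendant '[{"delta_pos":[0,0,0.001],"spin":0},{"delta_pos":[0,0,0.0015],"spin":0},{"delta_pos":[0,0,0.0015],"spin":0}]'
python3 look.py c3 wrist
```

```text
t: 20.2
tool_pos: [0.5454, 0.148, 0.0456]
orientation: [-3.126, 0.289, -0.016]
force: [4.8, -1.8, 3.9]
opening: 0.0207
t 20.2 stand xy [-0.0059  0.0009] z 0.04556798041077446 yaw -0.1846019286103425 F stand [ 5.0772 -0.8801] 3.9356614594326746 tq [-0.2038 -0.7071  0.0113]
t: 20.5
tool_pos: [0.5462, 0.1479, 0.0442]
orientation: [-3.126, 0.289, -0.018]
force: [5.9, -2.5, 4.5]
opening: 0.0205
t 20.5 stand xy [-0.0051  0.001 ] z 0.04415931780862111 yaw -0.18468003063839547 F stand [ 6.2915 -1.3817] 4.49900416707865 tq [-0.2716 -0.7348  0.0268]
wrist cell_plain_end 0.91 [-0.0355 -0.001 ] 0.04250385571256784
wrist cell_groove_end 0.65 [0.0184 0.0009] 0.08226766760631504
t: 20.95
tool_pos: [0.5468, 0.1478, 0.0431]
orientation: [-3.126, 0.289, -0.02]
force: [5.5, -2.4, 5.4]
opening: 0.0208
t 20.95 stand xy [-0.0045  0.001 ] z 0.04313311358164023 yaw -0.1847162150615721 F stand [ 5.8883 -1.3938] 5.447372347411282 tq [-0.2864 -0.8003  0.078 ]
wrist cell_plain_end 0.8 [-0.0369 -0.0012] 0.04104672320996916
wrist cell_groove_end 0.79 [ 0.0201 -0.0014] 0.0803123265503247
```

View pics/c3_wrist.png

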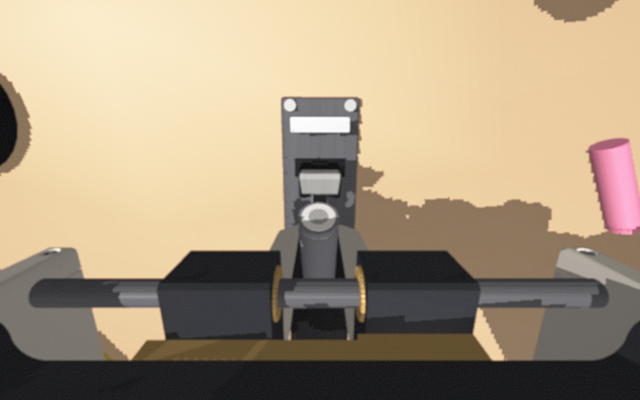

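```bash
python3 -m pendant '[{"delta_pos":[-0.001,0,0.001],"spin":0},{"delta_pos":[-0.003,0,0.002],"spin":0},{"delta_pos":[-0.003,0,0.003],"spin":0}]' - 8
python3 look.py c4 wrist
python3 -m pendant '[{"delta_pos":[-0.001,0,0.001],"spin":0},{"delta_pos":[-0.002,0,0.002],"spin":0},{"delta_pos":[-0.002,0,0.003],"spin":0}]'
python3 look.py c5 wrist side
```

```text
t: 21.4
tool_pos: [0.5446, 0.1483, 0.0407]
orientation: [-3.126, 0.29, -0.023]
force: [5.4, -2.1, 3.9]
opening: 0.0207
t 21.4 stand xy [-0.0067  0.0011] z 0.04074594669710761 yaw -0.1847768843749692 F stand [ 5.7412 -1.0778] 3.907559735528205 tq [-0.3152 -0.921   0.0749]
wrist cell_plain_end 0.6 [-0.0381 -0.0037] 0.042259312876696854
wrist cell_groove_end 0.94 [0.0216 0.0018] 0.07866823420475874
t: 21.85
tool_pos: [0.5433, 0.1486, 0.0379]
orientation: [-3.125, 0.29, -0.024]
force: [6.0, -1.5, 4.2]
opening: 0.0208
t 21.85 stand xy [-0.008   0.0012] z 0.03793149781461229 yaw -0.184822858923332 F stand [ 6.2153 -0.4092] 4.206331394227272 tq [-0.2859 -1.029   0.0386]
wrist cell_plain_end 0.92 [-0.0407 -0.0005] 0.043659700216774136
wrist cell_plain_end 0.72 [-0.0058 -0.0034] 0.059178949395272865
wrist cell_groove_end 0.73 [0.0247 0.    ] 0.07307504512334624
side cell_groove_end 0.65 [0.0274 0.0016] 0.0736430000344793
```

View pics/c5_wrist.png

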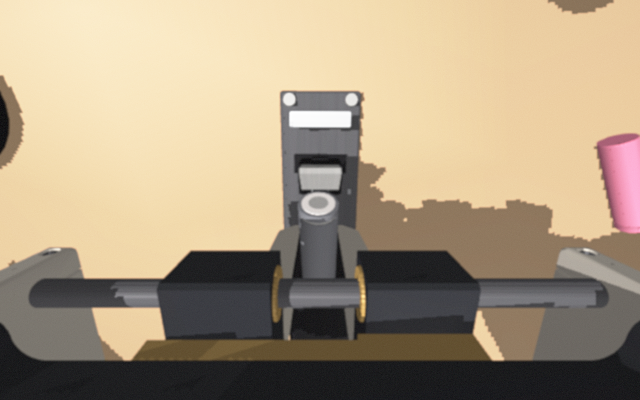

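View pics/c5_side.png

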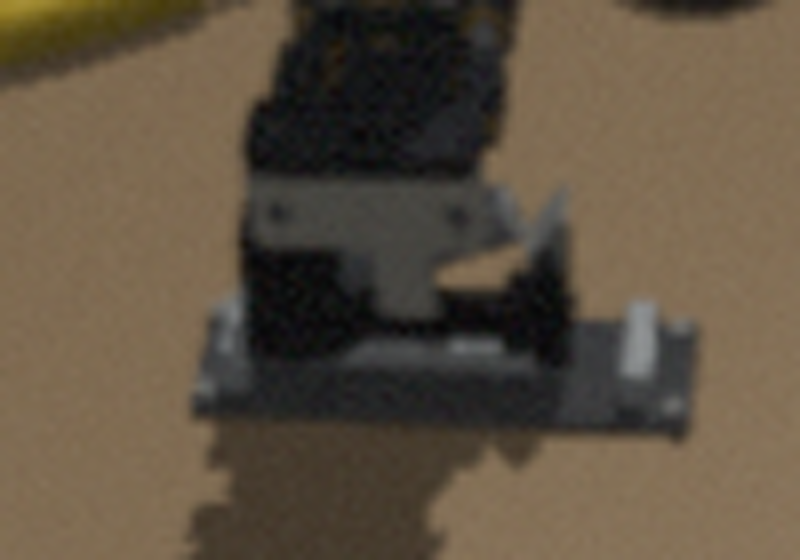

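```bash
python3 -m pendant '[{"delta_pos":[-0.0015,0,0.0005],"spin":0},{"delta_pos":[-0.003,0,0.0015],"spin":0},{"delta_pos":[-0.003,0,0.0025],"spin":0}]' - 10
python3 look.py c6 wrist side
python3 -m pendant '[{"delta_pos":[-0.001,0,0.001],"spin":0},{"delta_pos":[-0.001,0,0.002],"spin":0},{"delta_pos":[-0.001,0,0.0025],"spin":0}]'
python3 look.py c7 wrist side
```

```text
t: 22.45
tool_pos: [0.5409, 0.1492, 0.0355]
orientation: [-3.125, 0.29, -0.026]
force: [7.0, -1.9, 3.1]
opening: 0.0207
t 22.45 stand xy [-0.0105  0.0013] z 0.03553637227460679 yaw -0.184848677902491 F stand [ 7.2231 -0.6218] 3.083935168962668 tq [-0.1737 -0.9906 -0.0182]
wrist cell_plain_end 0.57 [-0.0412 -0.0019] 0.04372157562564189
wrist cell_groove_end 0.66 [ 0.0236 -0.0003] 0.06981486306749117
t: 23.05
tool_pos: [0.5403, 0.1493, 0.0329]
orientation: [-3.125, 0.29, -0.027]
force: [5.6, -1.9, 3.1]
opening: 0.0205
t 23.05 stand xy [-0.0111  0.0013] z 0.03290085255195954 yaw -0.1849838177071591 F stand [ 5.8433 -0.8941] 3.0676245519438785 tq [-0.1835 -0.9379  0.0304]
wrist cell_plain_end 0.77 [-0.0419 -0.004 ] 0.04468830206281229
wrist cell_groove_end 0.82 [0.0218 0.0049] 0.0630822751914967
```

View pics/c7_wrist.png

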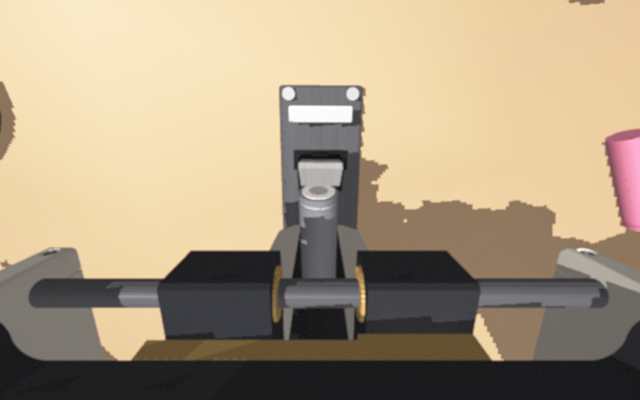

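View pics/c7_side.png

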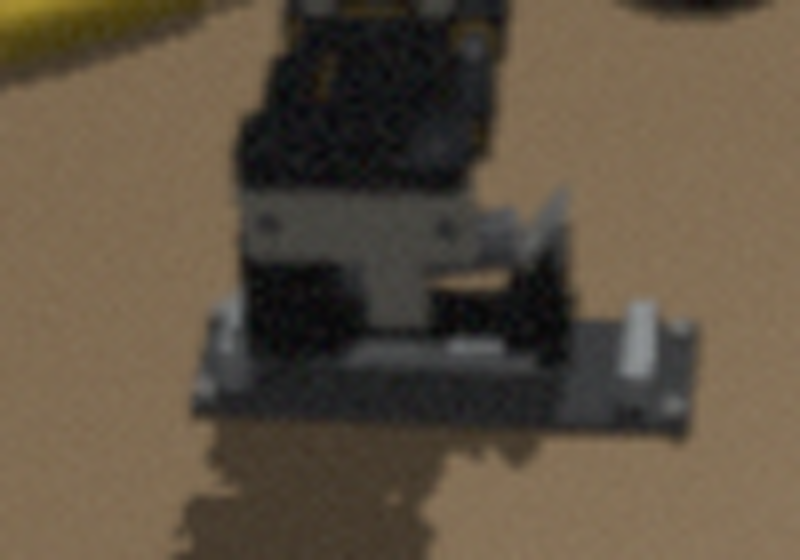

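```bash
python3 -m pendant '[{"delta_pos":[-0.001,0,0.001],"spin":0},{"delta_pos":[-0.001,0,0.002],"spin":0},{"delta_pos":[-0.001,0,0.0025],"spin":0}]'
python3 look.py c8 wrist
python3 -m pendant '[{"delta_pos":[-0.0005,0,0.001],"spin":0},{"delta_pos":[-0.0005,0,0.002],"spin":0},{"delta_pos":[-0.0005,0,0.0025],"spin":0}]'
python3 look.py c9 wrist side
```

```text
t: 23.65
tool_pos: [0.5392, 0.1495, 0.03]
orientation: [-3.125, 0.29, -0.027]
force: [6.1, -1.5, 1.8]
opening: 0.0204
t 23.65 stand xy [-0.0122  0.0013] z 0.030026081385337043 yaw -0.18506387685544207 F stand [ 6.2958 -0.3121] 1.7730603629964092 tq [-0.1114 -0.8951 -0.0317]
wrist cell_plain_end 0.65 [-0.0438 -0.0011] 0.04693670819169728
wrist cell_groove_end 0.67 [ 0.0237 -0.0015] 0.05541814828502776
t: 24.1
tool_pos: [0.5384, 0.1497, 0.0269]
orientation: [-3.125, 0.29, -0.025]
force: [4.5, -0.2, 1.0]
opening: 0.021
t 24.1 stand xy [-0.0131  0.0013] z 0.02692199316539898 yaw -0.18503746474736935 F stand [4.5076 0.5808] 1.0353176344126602 tq [-0.0505 -0.7583 -0.0057]
wrist cell_groove_end 0.78 [0.0245 0.0012] 0.047091760384475885
side cell_groove_end 0.62 [0.0295 0.0018] 0.05110416718959665
```

View pics/c9_wrist.png

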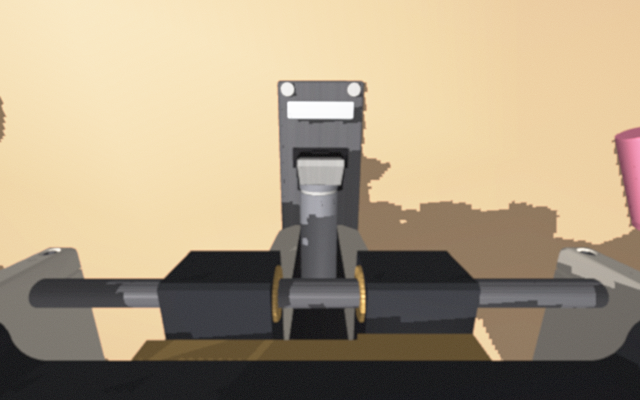

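View pics/c9_side.png

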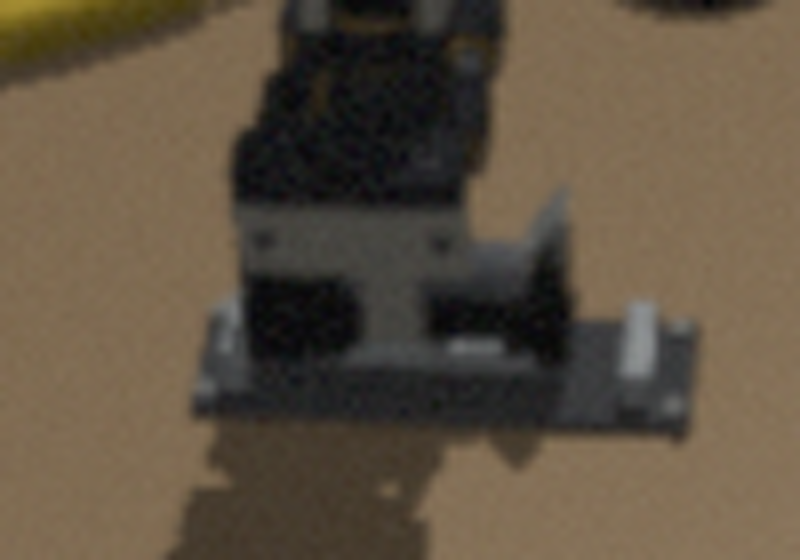

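```bash
python3 -m pendant '[{"delta_pos":[-0.0005,0,0.001],"spin":0},{"delta_pos":[-0.0005,0,0.0015],"spin":0},{"delta_pos":[-0.0005,0,0.0015],"spin":0}]'
python3 look.py d1 wrist
python3 -m pendant '[{"delta_pos":[0.0015,0,0],"spin":0},{"delta_pos":[0.003,0,0],"spin":0},{"delta_pos":[0.0045,0,0],"spin":0},{"delta_pos":[0.0045,0,0],"spin":0}]'
python3 look.py d2 wrist
python3 -m pendant '[{"delta_pos":[0.001,0,0],"spin":0},{"delta_pos":[0.002,0,0],"spin":0},{"delta_pos":[0.002,0,0],"spin":0}]'
python3 look.py d3 wrist side
```

```text
t: 24.7
tool_pos: [0.5383, 0.1498, 0.0263]
orientation: [-3.125, 0.29, -0.026]
force: [1.8, -2.6, 11.1]
opening: 0.0207
t 24.7 stand xy [-0.0132  0.0014] z 0.026326408907844327 yaw -0.18504177590667722 F stand [ 2.2178 -2.2031] 11.124804287773918 tq [-0.3762 -0.1797 -0.0189]
wrist cell_groove_end 0.58 [0.0244 0.0035] 0.04662748833215261
t: 25.25
tool_pos: [0.5414, 0.1492, 0.0263]
orientation: [-3.125, 0.29, -0.022]
force: [-3.3, -0.1, 11.0]
opening: 0.0207
t 25.25 stand xy [-0.01    0.0015] z 0.02627529796335635 yaw -0.1849345950350815 F stand [-3.2354 -0.7142] 10.984880449652016 tq [-0.0504  0.6471 -0.0227]
wrist cell_groove_end 0.81 [0.0302 0.0009] 0.048289730627125056
t: 25.7
tool_pos: [0.5415, 0.1492, 0.0262]
orientation: [-3.125, 0.289, -0.016]
force: [-7.0, -1.0, 12.3]
opening: 0.0205
t 25.7 stand xy [-0.0099  0.0014] z 0.026153721375585713 yaw -0.18462991242691912 F stand [-6.6641 -2.2328] 12.292515957057583 tq [-0.0159  1.0675  0.0182]
wrist cell_plain_end 0.21 [0.0313 0.0008] 0.04927974855716978
wrist cell_groove_end 0.77 [0.0299 0.0024] 0.04802417584585048
side cell_groove_end 0.64 [0.0381 0.0012] 0.053053874112429567
```

View pics/d3_wrist.png

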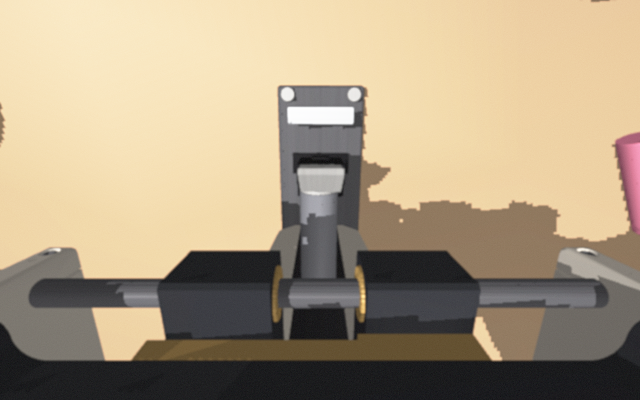

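View pics/d3_side.png

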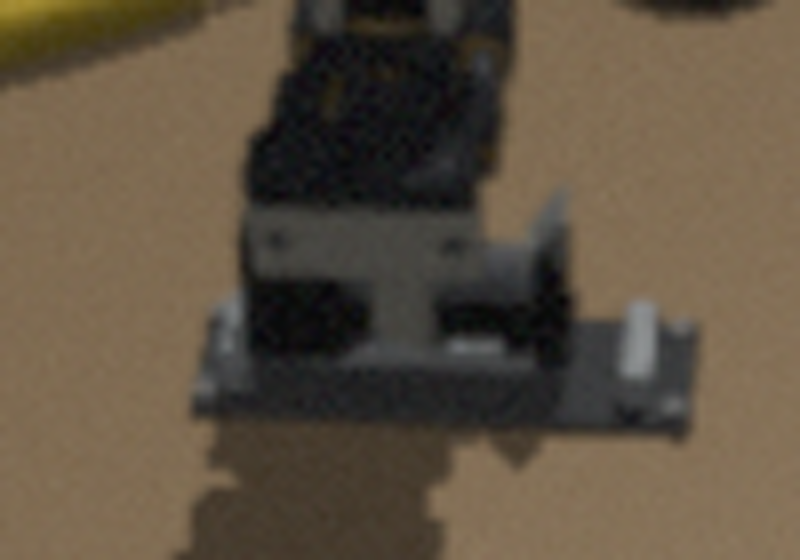

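```bash
python3 -m pendant '[{"delta_pos":[-0.0005,0,-0.0005],"spin":0},{"delta_pos":[-0.001,0,-0.0008],"spin":0},{"delta_pos":[-0.001,0,-0.0008],"spin":0}]' - 4
python3 look.py d4
python3 -m pendant '[{"delta_pos":[0,0,0],"spin":0},{"delta_pos":[0,0,0],"spin":0},{"delta_pos":[0,0,0],"spin":0},{"delta_pos":[0,0,0],"spin":0},{"delta_pos":[0,0,0],"spin":0},{"delta_pos":[0,0,0],"spin":0}]' -0.3
python3 look.py d5 wrist side
```

```text
t: 26.3
tool_pos: [0.54, 0.1494, 0.0262]
orientation: [-3.126, 0.289, -0.014]
force: [3.0, -0.2, -1.9]
opening: 0.0207
t 26.3 stand xy [-0.0115  0.0013] z 0.026209624063765917 yaw -0.18459730354376633 F stand [2.9692 0.3949] -1.9298613436111949 tq [ 0.0202 -0.5699 -0.0761]
t: 26.9
tool_pos: [0.5399, 0.1494, 0.0262]
orientation: [-3.126, 0.289, -0.014]
force: [-0.6, -0.4, 0.0]
opening: 0.0594
t 26.9 stand xy [-0.0115  0.0013] z 0.026234636266994096 yaw -0.18462877985054635 F stand [-0.5137 -0.4695] 0.04062310626733101 tq [ 0.0059  0.0376 -0.0258]
wrist cell_groove_end 0.55 [ 0.0298 -0.0004] 0.04599110989978032
```

View pics/d5_wrist.png

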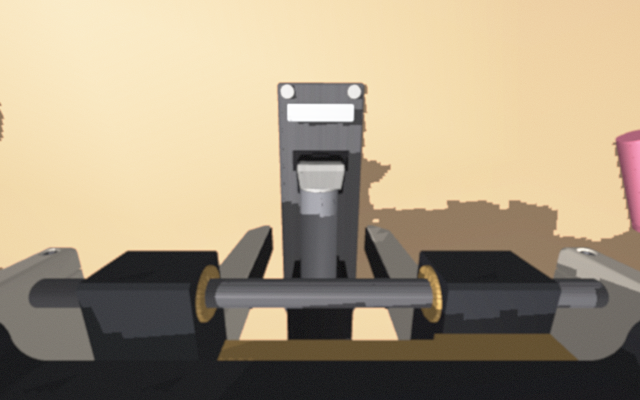

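View pics/d5_side.png

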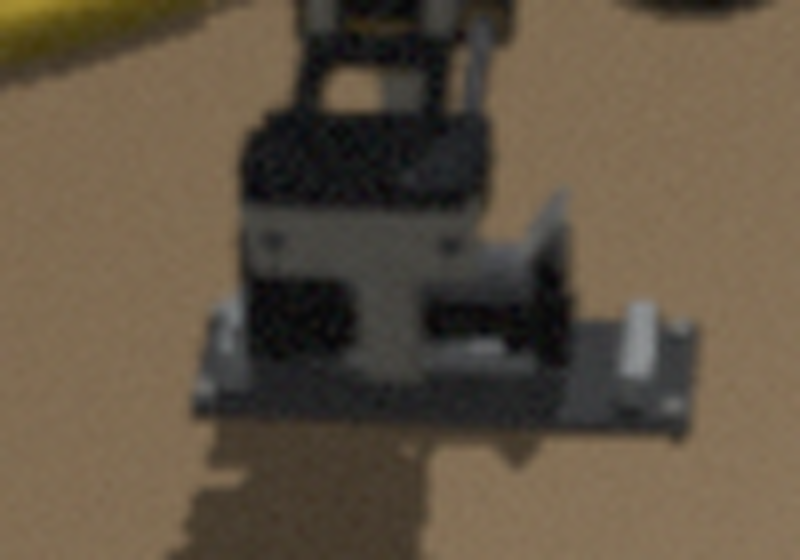

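Released, and the cell stays level. Now I'll retreat straight up and back for a clear check.

```bash
python3 -m pendant '[{"delta_pos":[0,0,-0.02],"spin":0},{"delta_pos":[0,0,-0.05],"spin":0},{"delta_pos":[0,0,-0.09],"spin":0},{"delta_pos":[0,0,-0.13],"spin":0},{"delta_pos":[-0.04,0,-0.13],"spin":0},{"delta_pos":[-0.08,0,-0.13],"spin":0},{"delta_pos":[-0.08,0,-0.13],"spin":0},{"delta_pos":[-0.08,0,-0.13],"spin":0}]'
python3 look.py e1 wrist side top
python3 - <<'E'
import cv2
a=cv2.imread("pics/e1_wrist.png"); cv2.imwrite("pics/e1_wc.png",cv2.resize(a[0:200,260:390],None,fx=3,fy=3,interpolation=cv2.INTER_CUBIC))
E
```

```text
t: 28.0
tool_pos: [0.4598, 0.164, 0.1557]
orientation: [-3.126, 0.288, -0.016]
force: [0.1, 0.3, -0.1]
opening: 0.0605
t 28.0 stand xy [-0.093   0.0011] z 0.15574408835559708 yaw -0.18368432873497093 F stand [0.059  0.2914] -0.06638150165175694 tq [0.0297 0.0119 0.0225]
wrist cell_plain_end 0.8 [-0.0378 -0.003 ] 0.04442587092072303
wrist cell_groove_end 0.59 [0.0252 0.0009] 0.04745313418374927
side cell_groove_end 0.59 [0.0349 0.003 ] 0.05127527359258725
top cell_plain_end 0.42 [-0.0369  0.0002] 0.0466544040961371
top cell_groove_end 0.67 [0.0323 0.0051] 0.049644526952299275
```

View pics/e1_side.png

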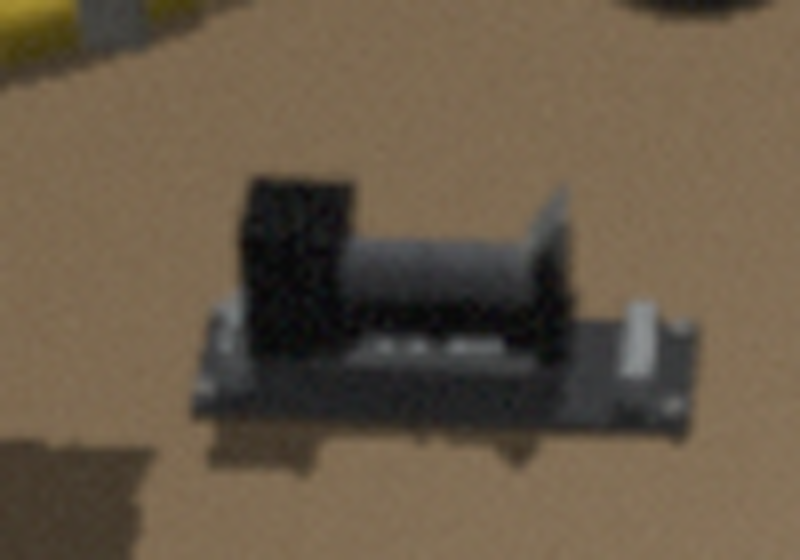

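View pics/e1_wc.png

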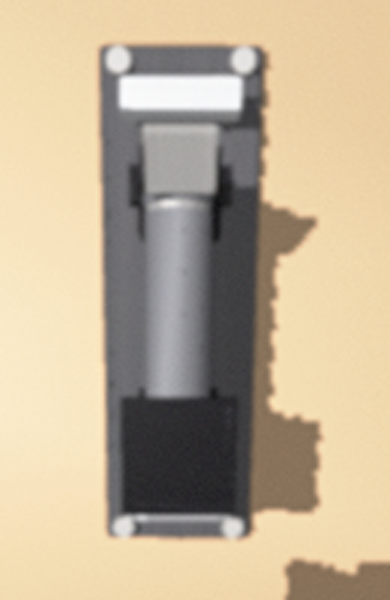

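Run:
```python
from h import *
np.set_printoptions(precision=3,suppress=True)
for l in "bulb tape screwdriver meter".split(): print(l,mark("top",l,robot.read_camera("top"),1))
print(robot.close_job())
```

```text
bulb [(0.86, array([ 0.698, -0.019, -0.004]))]
tape [(0.8, array([0.672, 0.393, 0.004]))]
screwdriver []
meter [(0.67, array([ 0.543, -0.412, -0.003]))]
the job is handed in; nothing more can be done
None
```

The cell is loaded in the holder and released, and the job is handed in at about 28 s; no verdict was reported.

**What I did:** I picked up the grey cell from the white rest; the three pink ones are look-alikes. I tilted it to about 38° by pressing its groove end on the top of the catch ramp. Then I slid the plain end under the hood and pushed the spring back; by force and position I estimate 4–5 mm at that tilt. I kept it gripped the whole time, lowering it past the catch nose and easing it forward onto the end wall before opening the fingers. The wrist force stayed at about 14 N or less whenever I read it.

**Last checks:**
- **Cell:** the side and wrist pictures show it level, centred, and with the groove end under the catch. The detector puts its ends at about x −37 and +25 to +35 mm in the stand frame, with the plain end at z 44–47 mm and the groove end at z 47–51 mm. Both ends fit a level cell within the detector's error.
- **Gripper:** it is clear above the bench, and the force reads zero.
- **Bystanders:** the bulb, tape and meter are where they started, within measurement noise. The screwdriver was not detected in the last picture, but the arm did not go near it at low height.
- **Not confirmed:** I could not read the spring travel directly, only infer it from force and position.
- **Disagreement:** the camera fit put the holder's raise at 2–3 mm, while the first touch on the ramp suggested about 1 mm. I went by touch.

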